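# Seat the lemon reamer in the juicer spindle

### The job

Fit the yellow lemon reamer to the juicer: take it out of its stand, lower its tapered shank into the spindle, feel for the angle at which its slots drop over the two drive dogs, and press it gently until it clicks fully home. Then, with the reamer fully home, turn it together with the stiff spindle until its two fins line up with the pouring spout, so that the splash cover will fit, and let go. Never force it down while the slots are not over the dogs, and leave the other things on the counter where they are.

Things in the scene. Friction and masses are not known exactly. Their poses are not given: they have to be found in the camera images.
- reamer: Yellow plastic lemon reamer on a steel tapered shank, upright in one of two stands, 121 mm tall, about 220 g. Origin: centre of the shank's tip; z up; x along the line of its two fins and of its slots. From the tip up: shank 0-45 mm (12 mm wide at the tip, 24 mm at 45), collar 54 mm wide 45-66 mm, grip block 66-96 mm, dome 42 mm wide 96-121 mm with a fin at +x and -x.
- collar_face (a point): On the reamer's axis in the plane of its collar's underside, 45 mm above the shank's tip, same axes. Two drive slots are cut in this underside, at +x and -x: 11 mm wide, 15 mm deep, open to the rim. It rests on the stand's rim at the start and must end on the spindle hub's face.
- grip_flats (a point): On the reamer's axis, 36 mm above the collar's underside: the middle of the grip block, 26 mm across its two flats (facing the reamer's +y and -y), 30 mm long in x, 30 mm high. Pinch here from above, fingers closing along the reamer's y. Dome top 40 mm above this point.
- juicer: Countertop citrus juicer, fixed: white drum 176 mm wide with a shallow steel bowl (rim 188 mm wide, 135 mm above the counter). Origin: centre of its underside; z up. The pouring spout points along -x, out to 145 mm from the axis, so the x axis is the spout line. On the axis stands a steel spindle hub 55 mm wide with a tapered bore.
- hub_face (a point): Centre of the bore's mouth in the hub's flat top, 150 mm above the counter, axes as the juicer's. The bore fits the shank with 0.8 mm to spare all round once home. The collar's underside must come down to this face. The last 11 mm meet sprung balls that take a push of about 7 to 20 N, then snap into a groove about 4 mm above home. Pushing down over about 30 N (60 N of contact in all) counts as forcing.
- dog_tops (a point): On the hub's axis, 14 mm above its face, level with the tops of the two brass dogs (flat-topped, 8 mm wide, 16 to 25 mm from the axis, on opposite sides). Off the slots, the collar stops here. The dogs turn with the spindle: stiff, 0.2 N m of friction, no spring. Their line starts 14 to 80 degrees counter-clockwise (from above) of the juicer's x axis; that angle is not measured.
- spare: Orange, bigger reamer (dome 60 mm wide) for oranges, the same height, standing in the other stand; not wanted, leave it alone. Origin: shank tip; z up.
- stand_a: Grey plastic stand, fixed, that holds the yellow reamer: round foot 84 mm wide and 6 mm high with an upright tube 48 mm outside, 34 mm inside, 60 mm tall. Origin: centre of its underside.
- stand_b: The same kind of stand, holding the orange reamer. Origin: centre of its underside.
- water: Water bottle, 64 mm wide, 200 mm tall, bystander. Origin: centre of its underside.
- syrup: Red syrup bottle, 56 mm wide, 170 mm tall, bystander. Origin: centre of its underside.
- straw_cup: Blue paper cup with black straws, 80 mm wide, 160 mm tall, bystander. Origin: centre of its underside.
- fork_carton: Pale carton, 60 x 100 x 150 mm, bystander. Origin: centre of its underside.
- lemon_bowl: White bowl of three lemons, 120 mm wide, 60 mm tall, bystander. Origin: centre of its underside.
- lemon_half: Half a lemon, cut face down, 62 mm wide, 36 mm tall, bystander. Origin: centre of its underside.
- cup: Clear cup, 76 mm wide, 95 mm tall, bystander. Origin: centre of its underside.

How it is judged:
By the outcome, as a careful person would: the job done as asked, in the order asked, and still so for the second after the job is handed in, with the robot touching nothing.
It also fails if it takes over 54 s, if anything falls off the work surface, if the arm or the gripper's body presses on something with over 40 N, if the wrist force passes 120 N, or if a joint passes its speed limit or range.

### The arm

A 6-joint arm with a two-finger parallel gripper is mounted at the origin on the work surface. World frame = base frame: x ahead of the robot, y to its left, z up, the work surface at z = 0. Lengths are in mm, angles in rad, forces in N, time in s.
With the tool pointing down it reaches from about 350 to 975 mm from the base axis. Payload 7.1 kg.
Tool frame: the origin (TCP) lies on the centre line of the jaws, within the pads' length; the fingertips stand 8 mm ahead of it and the grasp point (between the pads) lies 11 mm behind it; y points along the fingers, z is the direction in which the jaws open and shut, and the axes are right-handed (so a half turn about y gives the same grasp; the last joint's range is limited). The gripper opens to 88 mm and grips with 3 to 60 N. Pads are 20 mm wide; open, the fingers measure 115 mm over their backs; the gripper's body (75 mm by 178 mm) begins 61 mm behind the grasp point.
Start: joints at [-1.165, 0.423, 1.63, -0, 1.089, -0.019], TCP at [257.602, -569.426, 230.675] pointing down, gripper open.
Joint ranges: [-3, 3], [-0.9, 2.11], [0.09, 2.58], [-1.31, 4.45], [0.11, 2.69], [-2.54, 2.54]. Speed limits (rad/s): [2.39, 2.39, 3.01, 3.14, 3.14, 3.14].

### API

Orientations are given as a unit quaternion [w, x, y, z].
In Python, from workcell import get_obs, capture, hand_in gives the robot as it stands.
- The arm moves only by the shell command python3 -m crank 'ROWS' [FORCE]. ROWS is JSON, a list that holds one entry, the list of rows, each a list of 7 numbers: the shift along the tool's x, y, z in units of 50 mm (1.0 is 50 mm), then the turn, a rotation vector about the tool's x, y, z in units of 6 degrees (1.0 is 6 degrees), then the gripper command: -1 is shut, 1 is fully open, values between are in proportion. In form: [[[tx, ty, tz, rx, ry, rz, jaw], ...]]. A call has 1 to 8 rows; each row shifts and turns the commanded pose from where the row before left it, along the tool's axes as they then stand; what a row does not reach is not made up. A row lasts 1/10 s, in which the tool goes at most 50 mm and 8.59 degrees, less where a joint would pass 70% of its speed; a pose out of reach is approached as far as the arm can. A call is refused whole if a number of a shift passes 1 or a number of a turn 1, either way. A call with a gripper value outside its range is refused whole. The fingers move at their own pace and stop on an object; FORCE is the grip in N (left out, the last holds). Time passes only in rows, so rows that do not move let the fingers close. It gives the time, the measured TCP pose, the force and the opening at its end, in the units of the state.
- get_obs(): the state, without advancing time (a new reading comes with each control period).
- capture(name): name is "scene" or "top"; returns a dict with "frame" (480x640x3 uint8, red, green, blue), "z_map" (480x640 float32, mm along the optical axis (not along the pixel's ray), 0 where there is no reading), "fx", "fy", "cx", "cy" (pixels), "dist_coeffs" ([k1, k2, p1, p2, k3] as OpenCV has them; the pictures are not rectified), "extrinsics" (4x4, takes a point from camera to world coordinates). Camera axes: x right, y up, looking along -z (the intrinsics and any distortion apply to the point x, -y, -z); pixel columns grow to the right and rows downward; lengths in mm; the calibration is good to about 2 mm. A picture is of the moment at which its call begins.
- hand_in(): hands the job in, once; it reports no verdict.
The state is a dict: "time": time; "joint_positions": joint angles; "joint_vel": joint speeds; "joint_torque": joint torques, N m; "eef_pos": TCP position; "orientation": TCP orientation; "wrist_force": force on the tool from outside, world axes, zero at the start; "wrist_torque": the same for the moment, N m; "opening": finger opening in mm.
Only numpy, scipy, OpenCV 4.12 (cv2) and the standard library are available. Lean on these libraries where they do the work, as an engineer would, in place of code of your own. Each camera call takes 0.05 s, during which the arm holds its last target.

## Working session

There is one attempt and no reset: what is moved stays moved. The work goes in short steps, Python scripts to look and compute and a shell command to move; the robot and the scene stay as the last step left them, time stands still between calls to the robot, and variables do not carry over. Pictures are saved under pics/ and viewed, and the job is handed in when it is done.

```bash
ls; mkdir -p pics; python3 - <<'E'
from workcell import get_obs, capture
import cv2,pickle
o=get_obs();print(o)
for n in("scene","top"):
    c=capture(n);cv2.imwrite(f"pics/{n}0.png",c["frame"][:,:,::-1]);pickle.dump(c,open(f"{n}0.pkl","wb"))
    print(n,c["fx"],c["fy"],c["cx"],c["cy"],c["dist_coeffs"]);print(c["extrinsics"])
E
```

```text
pics
{'time': 0.0, 'joint_positions': array([-1.16496563e+00,  4.23867242e-01,  1.63068738e+00, -1.22645551e-05,
        1.08859032e+00, -1.89926276e-02]), 'joint_vel': array([ 4.87952637e-05, -1.70625276e-03,  6.46543112e-04, -2.45499228e-04,
        5.51484335e-04,  8.71939895e-04]), 'joint_torque': array([-6.02395812e-03, -5.44641101e+01, -2.73672295e+01,  6.40985160e-02,
        2.29363289e-02, -9.21418427e-05]), 'eef_pos': array([ 257.40931003, -568.93269808,  229.88623085]), 'orientation': array([ 0.14896348, -0.149182  ,  0.69175201, -0.69067631]), 'wrist_force': array([ 0.01849495, -0.24489633,  0.83437367]), 'wrist_torque': array([ 0.0093501 , -0.03372704,  0.00277747]), 'opening': 87.25002401860526}
scene 554.2381820009259 554.2381820009259 324.0805851213896 241.8163779410783 [-0.03859503  0.          0.          0.          0.        ]
[[-1.14798123e-01 -6.34584521e-01  7.64279972e-01  1.66785864e+03]
 [ 9.93178800e-01 -5.74979782e-02  1.01438920e-01  1.49160223e+02]
 [-2.04270154e-02  7.70711663e-01  6.36856553e-01  9.94110246e+02]
 [ 0.00000000e+00  0.00000000e+00  0.00000000e+00  1.00000000e+00]]
top 602.0736029262346 602.0736029262346 319.47809538810213 233.4712902780311 [-0.07367625  0.          0.          0.          0.        ]
[[-5.95537009e-03  9.83633201e-01 -1.80084034e-01  3.49741424e+02]
 [-9.99960665e-01 -7.04158828e-03 -5.39306103e-03  1.39578550e+01]
 [-6.57287151e-03  1.80044832e-01  9.83636445e-01  1.50941703e+03]
 [ 0.00000000e+00  0.00000000e+00  0.00000000e+00  1.00000000e+00]]
```

View pics/scene0.png

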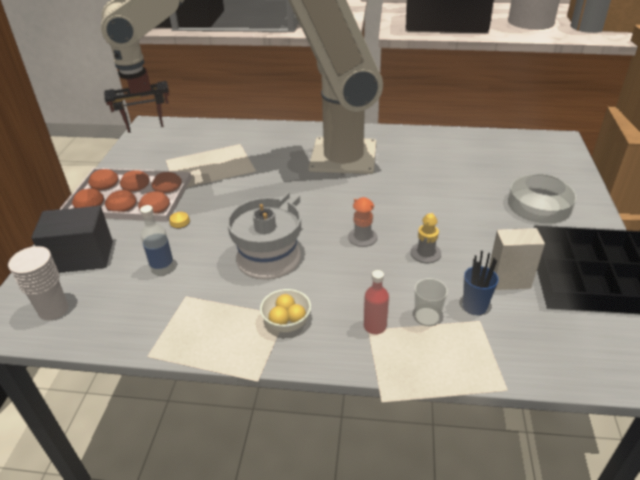

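View pics/top0.png

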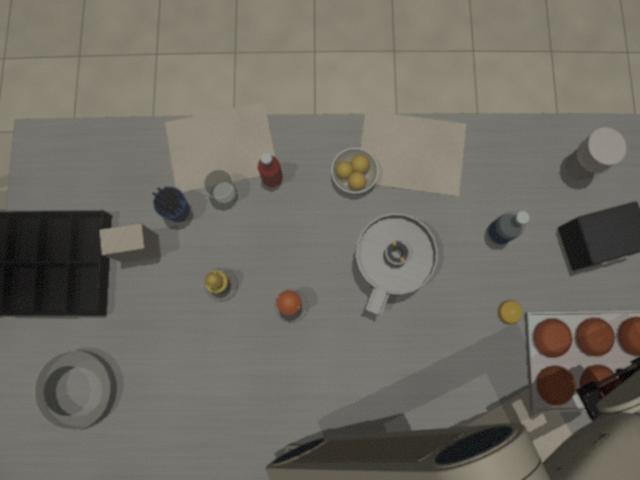

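The scene view shows the yellow reamer at about (428,235), the orange spare at (363,218) and the juicer at (266,235). In the top view the yellow reamer is at (216,283), the hub at (397,254) with brass specks on it, and the spout at (377,300). I'll zoom in next.

```bash
python3 - <<'E'
import cv2,pickle,numpy as np
T=pickle.load(open("top0.pkl","rb"))["frame"][:,:,::-1];S=pickle.load(open("scene0.pkl","rb"))["frame"][:,:,::-1]
def cr(I,x,y,w,h,W,H): return cv2.resize(np.ascontiguousarray(I[y:y+h,x:x+w]),(W,H),interpolation=cv2.INTER_CUBIC)
a=cr(T,196,263,40,40,390,390);b=cr(T,345,205,100,115,390,390)
cv2.imwrite("pics/z0.png",np.hstack([a,b]))
a=cr(S,400,200,60,70,390,390);b=cr(S,220,185,90,90,390,390)
cv2.imwrite("pics/z1.png",np.hstack([a,b]))
E
```

```text
(no output)
```

View pics/z0.png

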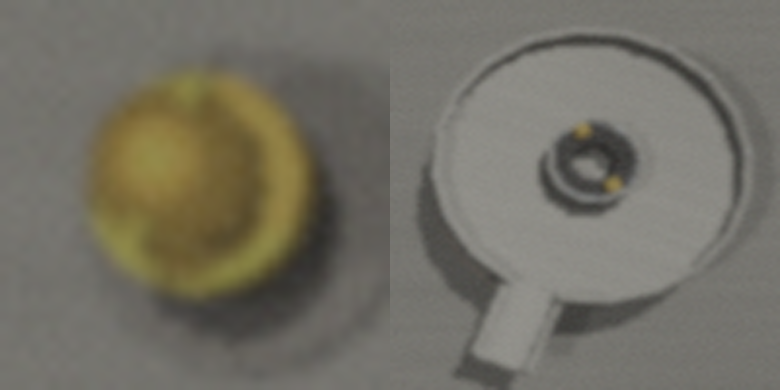

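View pics/z1.png

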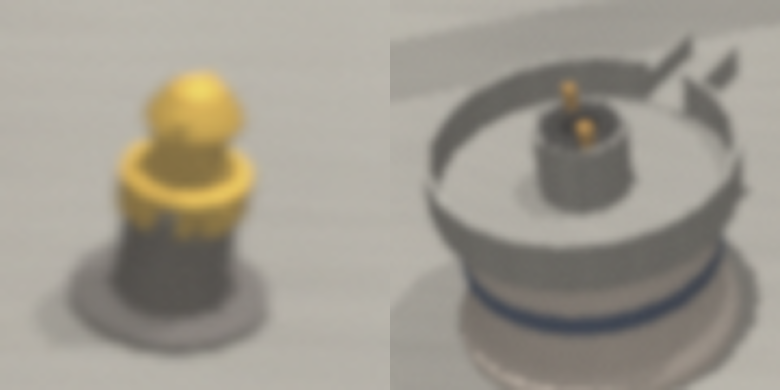

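```bash
cat > h.py <<'E'
import cv2,pickle,numpy as np
def load(n): return pickle.load(open(n+".pkl","rb"))
def nrm(c,uv):
    K=np.array([[c["fx"],0,c["cx"]],[0,c["fy"],c["cy"]],[0,0,1.]])
    p=cv2.undistortPoints(np.asarray(uv,float).reshape(-1,1,2),K,np.asarray(c["dist_coeffs"],float)).reshape(-1,2)
    return np.c_[p[:,0],-p[:,1],-np.ones(len(p))]
def rays(c,uv):
    E=np.asarray(c["extrinsics"]);return E[:3,3],nrm(c,uv)@E[:3,:3].T
def onz(c,uv,z):
    o,d=rays(c,uv);return o+d*((z-o[2])/d[:,2])[:,None]
def cloud(c,mask):
    v,u=np.nonzero(mask&(c["z_map"]>0));uv=np.c_[u,v];E=np.asarray(c["extrinsics"])
    return uv,(nrm(c,uv)*c["z_map"][v,u][:,None])@E[:3,:3].T+E[:3,3]
def tri(c1,p1,c2,p2):
    o1,d1=rays(c1,[p1]);o2,d2=rays(c2,[p2]);d1=d1[0];d2=d2[0]
    s=np.linalg.lstsq(np.c_[d1,-d2],o2-o1,rcond=None)[0]
    a=o1+s[0]*d1;b=o2+s[1]*d2;return (a+b)/2,np.linalg.norm(a-b)
def circ(P):
    P=np.asarray(P);s=np.linalg.lstsq(np.c_[2*P,np.ones(len(P))],(P**2).sum(1),rcond=None)[0]
    return s[:2],np.sqrt(s[2]+s[:2]@s[:2])
def hsv(c): return cv2.cvtColor(c["frame"],cv2.COLOR_RGB2HSV)
def box(x,y,w,h):
    m=np.zeros((480,640),bool);m[y:y+h,x:x+w]=1;return m
E
python3 - <<'E'
from h import *
T=load("top0");S=load("scene0")
for c,n,rb,jb in((T,"top",(196,263,40,40),(345,205,100,115)),(S,"scene",(400,200,60,70),(220,185,90,90))):
    H=hsv(c);m=box(*rb)&(H[...,1]>90)&(H[...,0]>12)&(H[...,0]<40)
    uv,P=cloud(c,m);print(n,"reamer n",len(P),"mean",P.mean(0),"zmax",P[:,2].max(),"min",P[:,2].min())
    for z0,z1 in((155,180),(140,155),(110,120),(118,126)):
        k=(P[:,2]>z0)&(P[:,2]<z1)
        if k.sum()>3:print(z0,z1,k.sum(),P[k].mean(0).round(1))
    top=P[np.argsort(-P[:,2])[:8]];print("topmost",top.mean(0).round(1))
    m=box(*jb);uv,P=cloud(c,m)
    k=(P[:,2]>130)&(P[:,2]<140);cc=circ(P[k][:,:2]);print("rim",k.sum(),cc)
    k=(P[:,2]>145)&(P[:,2]<155)&(np.linalg.norm(P[:,:2]-cc[0],axis=1)<40);print("hub",k.sum(),P[k].mean(0) if k.any() else 0)
    d=box(*jb)&(H[...,1]>90)&(H[...,0]>8)&(H[...,0]<35)&(H[...,2]>90)
    nn,l,st,ce=cv2.connectedComponentsWithStats(d.astype(np.uint8))
    for i in range(1,nn):
        print("dog",st[i,4],ce[i],onz(c,[ce[i]],164).round(1))
E
```

```text
top reamer n 407 mean [493.94884611 264.26194501 104.25587135] zmax 139.57990047284375 min 7.590937698830885
110 120 56 [492.5 264.6 115.9]
118 126 93 [494.3 269.1 122.3]
topmost [497.1 271.  137.5]
rim 483 (array([ 554.9091639, -156.1643393]), np.float64(89.51636519857756))
hub 320 [ 554.32053762 -155.34323213  149.94619892]
dog 11 [393.81818182 243.54545455] [[ 571.7 -147.   164. ]]
dog 11 [401.54545455 258.81818182] [[ 536.6 -163.4  164. ]]
scene reamer n 417 mean [508.06046116 271.7386894   94.353884  ] zmax 137.44707869954937 min -2.9520508754752655
110 120 48 [510.4 271.3 115.9]
118 126 44 [508.9 270.8 122. ]
topmost [499.5 271.9 134.8]
rim 457 (array([ 554.01709364, -153.77971815]), np.float64(85.05117697472832))
hub 210 [ 555.63481827 -153.10622783  148.99122979]
dog 12 [261.16666667 206.33333333] [[ 544.5 -160.   164. ]]
dog 17 [264.58823529 214.70588235] [[ 579.  -144.1  164. ]]
```

```bash
python3 - <<'E'
from h import *
T=load("top0");S=load("scene0")
def cr(c,x,y,w,h):
    I=c["frame"][y:y+h,x:x+w,::-1].astype(float);I=np.clip((I-30)*1.5,0,255).astype(np.uint8)
    return cv2.resize(I,(390,int(390*h/w)),interpolation=cv2.INTER_NEAREST)
a=cr(T,200,266,30,30);b=cr(S,412,205,34,34)
cv2.imwrite("pics/z2.png",np.hstack([a,b]))
H=hsv(T)
print(H[268:296,203:230,0]);print(H[268:296,203:230,1])
E
```

```text
[[23 25 30 26 25 26 30 30 25 30 26 30 25 26 23 19 21 15 20 17 19 18 15 26
  21 21 15]
 [25 21 25 30 26 25 26 26 23 26 24 25 23 24 23 21 24 26 21 20 21 17 21 21
  26 30 20]
 [30 21 21 17 30 23 26 24 23 26 26 25 26 26 23 23 21 22 21 19 23 21 15 18
  19 20 26]
 [21 23 19 15 21 26 25 23 24 26 26 26 27 27 25 23 23 23 20 21 21 13 19 26
  17 15 17]
 [23 26 30 25 19 21 21 22 23 24 24 25 27 26 25 23 22 23 23 22 19 19 20 25
  21 26 23]
 [30 23 19 20 22 21 22 22 22 22 23 25 26 24 22 22 23 23 23 23 22 22 22 20
  23 26 15]
 [21 25 21 19 21 22 21 22 21 22 22 22 23 23 21 22 22 23 23 24 24 23 23 18
  15 21 20]
 [26 23 21 21 22 21 21 22 23 22 22 21 22 22 21 22 22 23 22 24 24 23 23 20
  23 26 15]
 [21 23 21 21 21 22 22 23 23 23 22 23 21 22 22 22 21 22 22 22 23 23 23 22
  20 26 18]
 [25 18 20 21 21 22 23 24 25 24 24 23 22 22 22 22 21 22 23 22 24 23 24 21
  21 17 15]
 [23 21 20 21 22 22 23 24 25 25 24 23 22 22 23 22 22 21 22 22 23 24 23 23
  21 21 15]
 [23 23 22 22 21 22 23 25 26 26 24 23 23 21 21 21 21 21 21 22 23 24 23 23
  22 23 11]
 [27 21 21 21 22 22 23 24 24 25 23 22 23 22 22 21 22 21 21 23 23 24 
[... 3773 characters left out ...]
  99  58  29  19  24]
 [ 15  18  16  22  43  68  92 111 121 124 130 129 132 130 129 127 122 127
  124 125 125  97  67  28  19  23  25]
 [ 14  14  18  14  24  38  59  74 102 115 125 121 129 130 127 126 129 122
  120 107  95  51  28   9  17  27  23]
 [ 16  16  14  14  17  15  24  41  61  87 106 113 117 117 123 119 110 103
   86  71  49  32  23  26  24  25  15]
 [ 13  16  16  16  19  17  17  22  25  46  57  69  80  82  85  70  57  52
   40  27  22  26  26  23  17  18  21]
 [ 13  13  18  18  16  14  17  17  21  15  17  28  25  34  22  19  20  20
   21  20  20  15  22  21  18  18  17]
 [ 15  11  15  15  16  17  21  17  20  20  21  13  20  11  16  20  19  15
   22  15  29  23  17  21  16  17  24]]
```

View pics/z2.png

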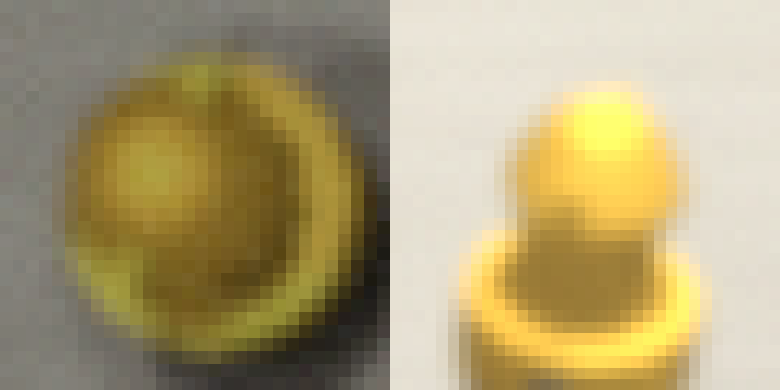

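```bash
python3 - <<'E'
from h import *
T=load("top0");S=load("scene0")
def proj(c,P):
    E=np.asarray(c["extrinsics"]);p=(np.asarray(P)-E[:3,3])@E[:3,:3];p=p*[1,-1,-1]
    K=np.array([[c["fx"],0,c["cx"]],[0,c["fy"],c["cy"]],[0,0,1.]])
    return cv2.projectPoints(p,np.zeros(3),np.zeros(3),K,np.asarray(c["dist_coeffs"],float))[0].reshape(-1,2)
t=np.linspace(0,2*np.pi,60)
out=[]
for c,(x,y,w,h) in((T,(196,262,36,36)),(S,(408,204,42,48))):
    k=14;I=c["frame"][y:y+h,x:x+w,::-1].astype(float);I=np.clip((I-30)*1.4,0,255).astype(np.uint8)
    I=cv2.resize(I,None,fx=k,fy=k,interpolation=cv2.INTER_CUBIC)
    J=I.copy()
    for r,z,col in((27,60,(255,0,0)),(27,81,(0,0,255)),(21,114,(0,255,0)),(42,6,(255,255,255))):
        q=proj(c,np.c_[498+r*np.cos(t),271+r*np.sin(t),0*t+z]);q=((q-[x,y]+.5)*k).astype(int)
        cv2.polylines(J,[q.reshape(-1,1,2)],True,col,1)
    out.append(cv2.resize(np.vstack([I,J]),(int(I.shape[1]*300/I.shape[0]),600)))
cv2.imwrite("pics/z3.png",np.hstack(out))
E
```

```text
(no output)
```

View pics/z3.png

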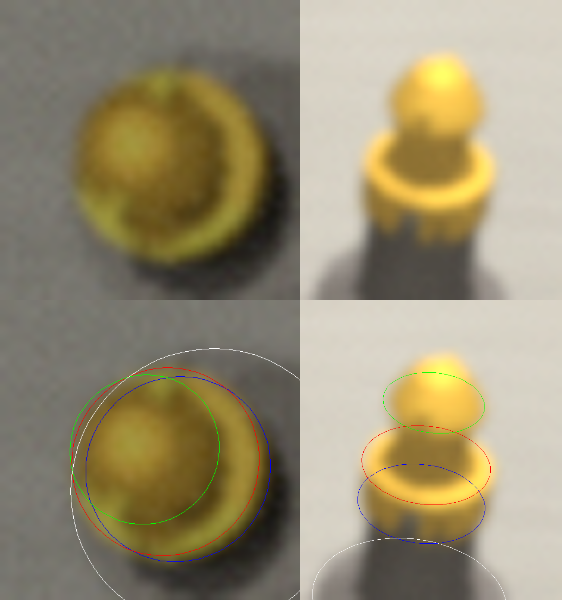

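```bash
python3 - <<'E'
from h import *
from scipy.spatial.transform import Rotation as R
T=load("top0");S=load("scene0")
q=[0.14896348,-0.149182,0.69175201,-0.69067631]
M=R.from_quat(q[1:]+q[:1]).as_matrix();print(M.round(3))
print("jaw az",np.degrees(np.arctan2(M[1,2],M[0,2])))
# spout/juicer
uv,P=cloud(T,box(330,195,125,140))
a=P[:,:2]-[554.5,-155];r=np.hypot(*a.T);az=np.degrees(np.arctan2(a[:,1],a[:,0]))
for r0 in(100,110,120,130,140):
    k=(r>r0)&(r<r0+10)&(P[:,2]>60);print(r0,k.sum(),"mean dir",np.degrees(np.arctan2(*(a[k].mean(0)[::-1]))).round(1),"ang span",az[k].min().round(1),az[k].max().round(1),"z",P[k,2].mean().round(1))
k=(r>105)&(r<150)&(P[:,2]>60);print("maxr",r[k].max())
# hub outline: points at z 145..155 r<40
k=(r<40)&(P[:,2]>142)&(P[:,2]<170);h=cv2.minEnclosingCircle(P[k][:,:2].astype(np.float32));print("hub mec",h)
k=(P[:,2]>128)&(P[:,2]<142)&(r>80)&(r<102);print("rim",circ(P[k][:,:2]))
E
```

```text
[[-0.911 -0.001  0.412]
 [-0.412  0.001 -0.911]
 [-0.    -1.    -0.002]]
jaw az -65.65908939542611
100 74 mean dir 157.7 ang span 147.0 168.6 z 110.2
110 74 mean dir 157.4 ang span 147.7 167.3 z 110.8
120 75 mean dir 158.2 ang span 148.7 166.4 z 110.2
130 74 mean dir 157.4 ang span 149.2 165.5 z 110.6
140 44 mean dir 157.8 ang span 149.9 165.2 z 110.7
maxr 146.10342381004256
hub mec ((554.3877563476562, -155.7999725341797), 28.732179641723633)
rim (array([ 554.16009057, -155.76982979]), np.float64(92.52541986764396))
```

```bash
python3 - <<'E'
from h import *
T=load("top0");S=load("scene0")
uv,P=cloud(S,box(215,180,110,110))
for cc in([555.5,-153.5],[554.5,-155]):
    a=P[:,:2]-cc;r=np.hypot(*a.T)
    k=(r>102)&(r<148)&(P[:,2]>85)&(P[:,2]<140);print("scene spout",k.sum(),np.degrees(np.arctan2(*(a[k].mean(0)[::-1]))).round(1),r[k].max())
for n,c,b in(("top",T,(190,255,60,55)),("scene",S,(395,200,65,75))):
    uv,P=cloud(c,box(*b));print(n)
    k=(P[:,2]>3.5)&(P[:,2]<12)&(np.hypot(P[:,0]-499,P[:,1]-271)<48)
    print(" foot",k.sum(),cv2.minEnclosingCircle(P[k][:,:2].astype(np.float32)))
    k=(P[:,2]>76)&(P[:,2]<86)&(np.hypot(P[:,0]-499,P[:,1]-271)<33);print(" collar",k.sum(),circ(P[k][:,:2]) if k.sum()>5 else '',cv2.minEnclosingCircle(P[k][:,:2].astype(np.float32)))
    k=(P[:,2]>128)&(P[:,2]<142);print(" dome",k.sum(),P[k].mean(0).round(1),P[k,2].max())
# two-view heights: dome top, spare
print(tri(T,(397.5,253.5),S,(263,212)))
# yellow centroid of dome highlights unreliable; triangulate fin-hue? bystanders: tallest per region
uv,P=cloud(T,np.ones((480,640),bool))
for n,px in(("spare",(289,303)),("water",(515,222)),("syrup",(268,165)),("half",(510,312))):
    k=(abs(uv[:,0]-px[0])<14)&(abs(uv[:,1]-px[1])<14)&(P[:,2]>25);print(n,P[k].mean(0).round(0),P[k,2].max().round(0))
E
```

```text
scene spout 160 158.3 147.94999619019768
scene spout 160 157.5 147.8441791251233
top
 foot 334 ((499.0020751953125, 271.0742492675781), 47.9295654296875)
 collar 145 (array([497.70742258, 272.15147213]), np.float64(23.36029373578415)) ((497.1620788574219, 271.0950622558594), 27.359580993652344)
 dome 78 [497.6 270.1 131.8] 139.57990047284375
scene
 foot 267 ((498.4831848144531, 271.11370849609375), 46.18132019042969)
 collar 138 (array([499.07542356, 270.64796243]), np.float64(21.725441920449818)) ((499.5215759277344, 270.80072021484375), 29.297870635986328)
 dome 41 [502.3 270.6 131.4] 137.44707869954937
(array([ 550.64893014, -155.74410925,  150.83956417]), np.float64(1.1145291523334826))
spare [443.  94. 124.] 143.0
water [ 619. -427.  156.] 208.0
syrup [767. 141. 122.] 175.0
half [ 423. -448.   31.] 42.0
```

```bash
python3 -m crank '[[[-0.6,-0.25,-0.7,0,0,0,1],[-0.6,-0.25,-0.7,0,0,0,1],[-0.6,-0.25,-0.7,0,0,0,1],[-0.6,-0.25,-0.7,0,0,0,1],[-0.62,-0.2,-0.73,0,0,0,1],[-0.62,-0.2,-0.73,0,0,0,1],[-0.62,0,-0.73,0,0,0,1],[-0.62,0,-0.73,0,0,0,1]]]'
python3 -m crank '[[[-0.62,0,-0.73,0,0,0,1],[-0.62,0,-0.73,0,0,0,1],[-0.62,0,-0.73,0,0,0,1],[-0.62,0,-0.73,0,0,0,1],[-0.62,0,-0.73,0,0,0,1],[-0.62,0,-0.73,0,0,0,1],[-0.62,0,-0.73,0,0,0,1],[-0.62,0,-0.73,0,0,0,1]]]'
```

```text
time: 0.9
eef_pos: [362.1, -206.5, 301.0]
orientation: [-0.149, 0.149, -0.691, 0.691]
wrist_force: [0.3, -0.0, 0.1]
opening: 88.1
time: 1.7
eef_pos: [467.6, 162.1, 300.5]
orientation: [-0.149, 0.149, -0.691, 0.691]
wrist_force: [0.6, -0.9, 0.1]
opening: 87.8
```

```bash
python3 -m crank '[[[0,0,0,0,-1,0,1],[0,0,0,0,-1,0,1],[0,0,0,0,-1,0,1],[0,0,0,0,-1,0,1],[0,0,0,0,-1,0,1],[0,0,0,0,-1,0,1],[0,0,0,0,-1,0,1],[0,0,0,0,-1,0,1]]]'
python3 -m crank '[[[0,0,0,0,-1,0,1],[0,0,0,0,-1,0,1],[0,0,0,0,-1,0,1],[0,0,0,0,-1,0,1],[0,0,0,0,-1,0,1],[0,0,0,0,-1,0,1],[0,0,0,0,-1,0,1],[0,0,0,0,-1,0,1]]]'
cat > st.py <<'E'
from workcell import get_obs
import numpy as np,sys
from scipy.spatial.transform import Rotation as R
o=get_obs();q=o["orientation"];M=R.from_quat(np.r_[q[1:],q[0]]).as_matrix()
print("t",round(o["time"],2),"tcp",o["eef_pos"].round(1),"jawaz",np.degrees(np.arctan2(M[1,2],M[0,2])).round(2),"ydir",M[:,1].round(4),"F",o["wrist_force"].round(1),"Tq",o["wrist_torque"].round(2),"open",round(o["opening"],1),"j",o["joint_positions"].round(2))
if len(sys.argv)>1:
    g=np.array([float(x) for x in sys.argv[1:4]]);d=M.T@(g-o["eef_pos"])/50;print("units",d.round(3))
    if len(sys.argv)>4:
        s=(float(sys.argv[4])-np.degrees(np.arctan2(M[1,2],M[0,2])));s=(s+180)%360-180;print("ry units",(-s/6).round(2))
E
python3 st.py 498 271 200 68
```

```text
time: 2.5
eef_pos: [467.4, 159.9, 300.4]
orientation: [0.418, -0.419, 0.57, -0.57]
wrist_force: [0.3, 0.5, -0.1]
opening: 87.7
time: 3.3
eef_pos: [467.4, 159.9, 300.4]
orientation: [-0.614, 0.614, -0.351, 0.35]
wrist_force: [0.0, -0.6, 0.3]
opening: 87.9
t 3.3 tcp [467.4 159.9 300.4] jawaz 30.59 ydir [-7.e-04 -2.e-04 -1.e+00] F [ 0.  -0.6  0.3] Tq [ 0.02 -0.11 -0.  ] open 87.9 j [ 0.31  0.15  1.84  0.    1.15 -0.23]
units [-1.601  2.006  1.66 ]
ry units -6.23
```

```bash
python3 -m crank '[[[-0.534,0.4,0.553,0,0,0,1],[-0.534,0.4,0.553,0,0,0,1],[-0.534,0.4,0.553,0,0,0,1],[0,0,0,0,-1,0,1],[0,0,0,0,-1,0,1],[0,0,0,0,-1,0,1],[0,0,0,0,-1,0,1],[0,0,0,0,-1,0,1]]]'
python3 -m crank '[[[0,0,0,0,-1,0,1],[0,0,0,0,-0.23,0,1],[0,0,0,0,0,0,1]]]'
python3 st.py 498 271 92 68
```

```text
time: 4.1
eef_pos: [498.5, 270.9, 240.2]
orientation: [-0.684, 0.684, -0.18, 0.179]
wrist_force: [-0.5, -0.2, 0.2]
opening: 87.9
time: 4.4
eef_pos: [498.6, 270.9, 240.5]
orientation: [-0.694, 0.694, -0.137, 0.137]
wrist_force: [0.5, 0.5, 0.4]
opening: 88.1
t 4.4 tcp [498.6 270.9 240.5] jawaz 67.63 ydir [-4.e-04 -3.e-04 -1.e+00] F [0.5 0.5 0.4] Tq [-0.01 -0.17  0.01] open 88.1 j [ 0.48  0.33  1.75 -0.    1.06 -0.7 ]
units [-1.100e-02  2.969e+00 -2.000e-03]
ry units -0.06
```

```bash
python3 -m crank '[[[0,0.8,0,0,0,0,1],[0,0.7,0,0,0,0,1],[0,0.6,0,0,0,0,1],[0,0.45,0,0,0,0,1],[0,0.3,0,0,0,0,1],[0,0.1,0,0,0,0,1],[0,0,0,0,0,0,1]]]'
python3 st.py 498 271 92 68
python3 - <<'E'
from workcell import capture
import cv2,pickle,numpy as np
o=[]
for n,(x,y,w,h) in(("scene",(370,130,120,130)),("top",(160,220,120,130))):
    c=capture(n);o.append(cv2.resize(np.ascontiguousarray(c["frame"][y:y+h,x:x+w,::-1]),(400,433),interpolation=cv2.INTER_CUBIC))
cv2.imwrite("pics/g1.png",np.hstack(o))
E
```

```text
time: 5.1
eef_pos: [498.8, 271.0, 93.0]
orientation: [-0.694, 0.694, -0.137, 0.137]
wrist_force: [-0.1, 1.0, 0.3]
opening: 88.0
t 5.1 tcp [498.8 271.   93. ] jawaz 67.68 ydir [-6.e-04 -3.e-04 -1.e+00] F [-0.1  1.   0.3] Tq [ 0.03 -0.08  0.  ] open 88.0 j [ 0.48  0.53  1.84 -0.    0.77 -0.7 ]
units [-0.014  0.019 -0.005]
ry units -0.05
```

View pics/g1.png

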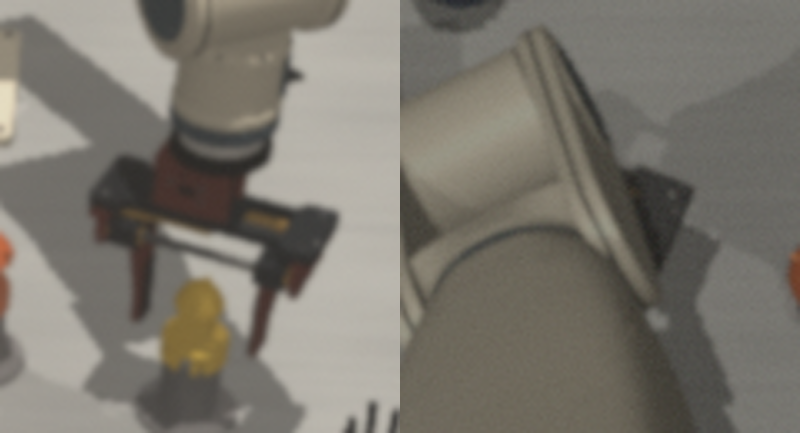

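```bash
python3 -m crank '[[[0,0,0,0,0,0,-1],[0,0,0,0,0,0,-1],[0,0,0,0,0,0,-1],[0,0,0,0,0,0,-1],[0,0,0,0,0,0,-1],[0,0,0,0,0,0,-1],[0,0,0,0,0,0,-1],[0,0,0,0,0,0,-1]]]' 10
python3 st.py
```

```text
time: 6.0
eef_pos: [498.7, 270.8, 93.2]
orientation: [-0.694, 0.694, -0.137, 0.137]
wrist_force: [-1.2, -1.0, 1.4]
opening: 39.5
t 6.0 tcp [498.7 270.8  93.2] jawaz 67.72 ydir [-3.e-04 -2.e-04 -1.e+00] F [-1.2 -1.   1.4] Tq [-0.12 -0.03 -0.04] open 39.5 j [ 0.48  0.53  1.84 -0.    0.77 -0.71]
```

```bash
python3 -m crank '[[[0,0,0,0,0,0,-1],[0,0,0,0,0,0,-1],[0,0,0,0,0,0,-1],[0,0,0,0,0,0,-1],[0,0,0,0,0,0,-1]]]'
python3 st.py
```

```text
time: 6.5
eef_pos: [498.7, 270.9, 93.2]
orientation: [-0.694, 0.694, -0.137, 0.137]
wrist_force: [-0.2, -1.8, 1.0]
opening: 39.1
t 6.5 tcp [498.7 270.9  93.2] jawaz 67.72 ydir [-1.e-04 -1.e-04 -1.e+00] F [-0.2 -1.8  1. ] Tq [-0.21 -0.01 -0.03] open 39.1 j [ 0.48  0.53  1.84 -0.    0.77 -0.71]
```

```bash
python3 - <<'E'
from workcell import capture
import cv2,pickle,numpy as np
c=capture("scene");pickle.dump(c,open("sg2.pkl","wb"))
x,y,w,h=395,180,70,75
a=cv2.resize(np.ascontiguousarray(c["frame"][y:y+h,x:x+w,::-1]),(560,600),interpolation=cv2.INTER_CUBIC)
cv2.imwrite("pics/g2.png",a)
E
```

```text
(no output)
```

View pics/g2.png

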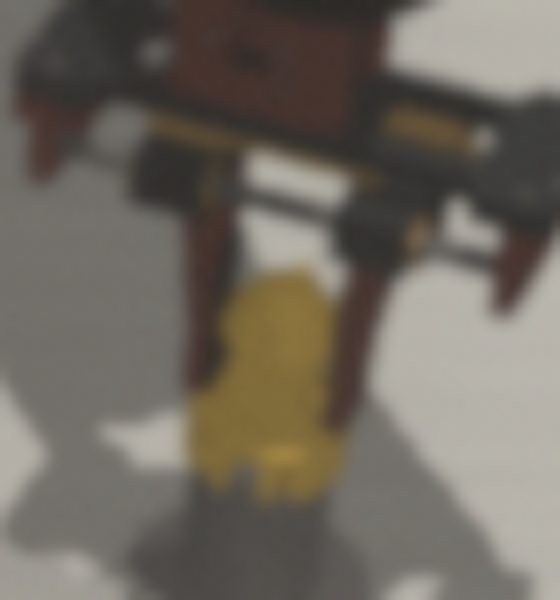

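The jaws stopped at 39 mm. The picture shows them at about (205,370) and (345,420), touching the wide dome above the block. The slot notch at (243,475) confirms the yaw. I'll ease off, lower a few mm and pinch again.

```bash
python3 -m crank '[[[0,0,0,0,0,0,0.3],[0,0,0,0,0,0,0.3],[0,0,0,0,0,0,0.3],[0,0.05,0,0,0,0,0.3],[0,0,0,0,0,0,0.3]]]'
python3 st.py
python3 -m crank '[[[0,0,0,0,0,0,-1],[0,0,0,0,0,0,-1],[0,0,0,0,0,0,-1],[0,0,0,0,0,0,-1],[0,0,0,0,0,0,-1]]]'
python3 st.py
```

```text
time: 7.05
eef_pos: [498.7, 271.0, 90.4]
orientation: [-0.694, 0.694, -0.137, 0.137]
wrist_force: [-0.5, -0.8, -1.0]
opening: 57.3
t 7.05 tcp [498.7 271.   90.4] jawaz 67.72 ydir [-3.e-04 -1.e-04 -1.e+00] F [-0.5 -0.8 -1. ] Tq [ 0.05 -0.08  0.04] open 57.3 j [ 0.48  0.54  1.84  0.    0.76 -0.71]
time: 7.55
eef_pos: [498.7, 270.9, 90.7]
orientation: [-0.694, 0.694, -0.137, 0.137]
wrist_force: [-1.5, -0.8, 1.0]
opening: 39.0
t 7.55 tcp [498.7 270.9  90.7] jawaz 67.72 ydir [-2.e-04 -2.e-04 -1.e+00] F [-1.5 -0.8  1. ] Tq [-0.18 -0.05 -0.07] open 39.0 j [ 0.48  0.54  1.84 -0.    0.76 -0.71]
```

```bash
python3 -m crank '[[[0,0,0,0,0,0,-1],[0,0,0,0,0,0,-1],[0,0,0,0,0,0,-1]]]' 20
python3 st.py
python3 - <<'E'
from workcell import capture
from h import *
c=capture("scene");pickle.dump(c,open("sg3.pkl","wb"))
x,y,w,h=405,190,50,60
a=c["frame"][y:y+h,x:x+w,::-1].astype(float);a=np.clip((a-20)*1.7,0,255).astype(np.uint8)
a=cv2.resize(a,(500,600),interpolation=cv2.INTER_LANCZOS4)
cv2.imwrite("pics/g3.png",a)
H=hsv(c);m=box(x,y,w,h)&(H[...,1]>110)&(H[...,0]>17)&(H[...,0]<35)&(H[...,2]>90)
for v in range(y,y+h):
    u=np.nonzero(m[v])[0]
    if len(u)>2:
        # width at row by casting on plane through axis facing camera: use range from depth median
        P=onz(c,[(u[0],v),(u[-1],v)],100);print(v,u[0],u[-1],len(u),end='; ')
E
```

```text
time: 7.85
eef_pos: [498.7, 270.9, 90.7]
orientation: [-0.694, 0.694, -0.137, 0.137]
wrist_force: [-1.1, -1.2, 1.4]
opening: 38.5
t 7.85 tcp [498.7 270.9  90.7] jawaz 67.72 ydir [-1.e-04 -1.e-04 -1.e+00] F [-1.1 -1.2  1.4] Tq [-0.21 -0.06  0.02] open 38.5 j [ 0.48  0.54  1.84 -0.    0.76 -0.71]
215 427 433 7; 216 425 434 10; 217 424 434 11; 218 423 435 13; 219 423 436 14; 220 423 436 14; 221 423 436 14; 222 423 436 14; 223 423 436 14; 224 423 435 13; 225 423 435 13; 226 423 435 13; 227 422 435 14; 228 422 435 14; 229 420 435 16; 230 420 435 16; 231 419 434 16; 232 420 434 15; 233 420 435 16; 234 419 435 17; 235 419 436 18; 236 419 436 18; 237 420 436 17; 238 420 436 14; 239 421 435 10; 240 428 434 7; 241 428 433 5;
```

View pics/g3.png

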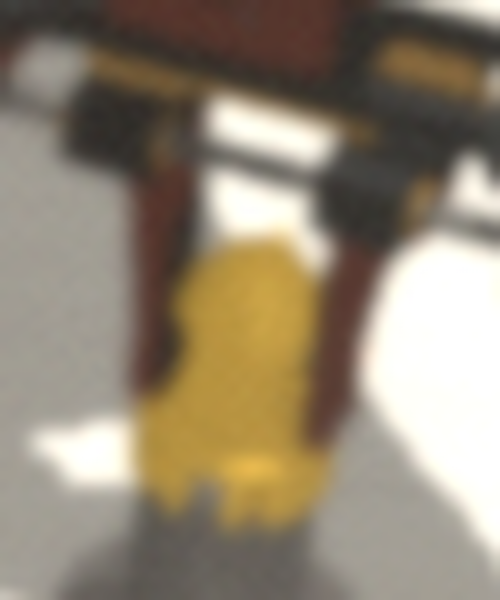

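```bash
python3 -m crank '[[[0,0,0,0,0,0,-1],[0,0,0,0,0,0,-1],[0,-0.1,0,0,0,0,-1],[0,-0.2,0,0,0,0,-1],[0,-0.3,0,0,0,0,-1],[0,-0.4,0,0,0,0,-1],[0,0,0,0,0,0,-1]]]' 30
python3 st.py
python3 - <<'E'
from workcell import capture
from h import *
c=capture("scene");pickle.dump(c,open("sg4.pkl","wb"))
x,y,w,h=400,165,60,72
a=c["frame"][y:y+h,x:x+w,::-1].astype(float);a=np.clip((a-20)*1.7,0,255).astype(np.uint8)
a=cv2.resize(a,(500,600),interpolation=cv2.INTER_LANCZOS4)
cv2.imwrite("pics/g4.png",a)
E
```

```text
time: 8.6
eef_pos: [500.8, 272.1, 144.1]
orientation: [0.695, -0.692, 0.135, -0.138]
wrist_force: [0.0, 0.1, -2.4]
opening: 38.1
t 8.6 tcp [500.8 272.1 144.1] jawaz 67.72 ydir [ 0.0054  0.0029 -1.    ] F [ 0.   0.1 -2.4] Tq [ 0.08 -0.18 -0.03] open 38.1 j [ 0.48  0.46  1.82  0.    0.86 -0.71]
```

View pics/g4.png

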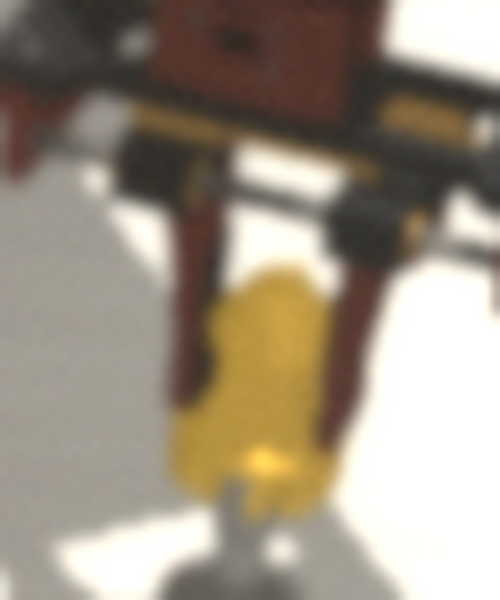

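```bash
python3 -m crank '[[[0,-0.6,0,0,0,0,-1],[0,-0.8,0,0,0,0,-1],[0,-0.7,0,0,0,0,-1],[0,-0.3,0,0,0,0,-1],[0,0,0,0,0,0,-1]]]' 40
python3 st.py 555 -154.8 265 115
```

```text
time: 9.15
eef_pos: [499.9, 271.6, 262.8]
orientation: [0.695, -0.693, 0.135, -0.138]
wrist_force: [0.4, 0.1, -2.3]
opening: 37.9
t 9.15 tcp [499.9 271.6 262.8] jawaz 67.72 ydir [ 0.004   0.0021 -1.    ] F [ 0.4  0.1 -2.3] Tq [ 0.04 -0.15 -0.07] open 37.9 j [ 0.48  0.3   1.73  0.    1.1  -0.71]
units [ 4.254 -0.057 -7.473]
ry units -7.88
```

```bash
python3 -m crank '[[[0.2,0,-0.35,0,0,0,-1],[0.4,0,-0.7,0,0,0,-1],[0.45,0,-0.79,0,0,0,-1],[0.45,0,-0.79,0,0,0,-1],[0.45,0,-0.79,0,0,0,-1],[0.45,0,-0.79,0,0,0,-1],[0.45,0,-0.79,0,0,0,-1],[0.45,0,-0.79,0,0,0,-1]]]'
python3 -m crank '[[[0.45,0,-0.79,0,0,0,-1],[0.35,0,-0.61,0,0,0,-1],[0.15,0,-0.27,0,0,0,-1],[0,0,0,0,-0.5,0,-1],[0,0,0,0,-1,0,-1],[0,0,0,0,-1,0,-1],[0,0,0,0,-1,0,-1],[0,0,0,0,-1,0,-1]]]'
python3 -m crank '[[[0,0,0,0,-1,0,-1],[0,0,0,0,-1,0,-1],[0,0,0,0,-1,0,-1],[0,0,0,0,-0.38,0,-1],[0,0,0,0,0,0,-1]]]'
python3 st.py 555 -154.8 265 115
python3 - <<'E'
from workcell import capture
from h import *
c=capture("scene");pickle.dump(c,open("sg5.pkl","wb"))
x,y,w,h=205,95,120,140
a=c["frame"][y:y+h,x:x+w,::-1].astype(float);a=np.clip((a-10)*1.4,0,255).astype(np.uint8)
a=cv2.resize(a,(514,600),interpolation=cv2.INTER_LANCZOS4)
cv2.imwrite("pics/g5.png",a)
E
```

```text
time: 9.95
eef_pos: [540.6, -61.1, 258.7]
orientation: [-0.694, 0.694, -0.138, 0.136]
wrist_force: [0.1, 0.5, -1.6]
opening: 38.3
time: 10.75
eef_pos: [553.2, -153.6, 259.0]
orientation: [0.707, -0.706, -0.03, 0.032]
wrist_force: [-0.3, -0.4, -1.5]
opening: 37.9
time: 11.25
eef_pos: [553.3, -153.7, 259.2]
orientation: [0.691, -0.69, -0.153, 0.154]
wrist_force: [0.2, 0.2, -2.8]
opening: 38.2
t 11.25 tcp [ 553.3 -153.7  259.2] jawaz 115.05 ydir [-0.0023  0.001  -1.    ] F [ 0.2  0.2 -2.8] Tq [ 0.07 -0.15  0.02] open 38.2 j [-0.29  0.32  1.72  0.    1.11 -2.3 ]
units [ 0.022 -0.115 -0.034]
ry units 0.01
```

View pics/g5.png

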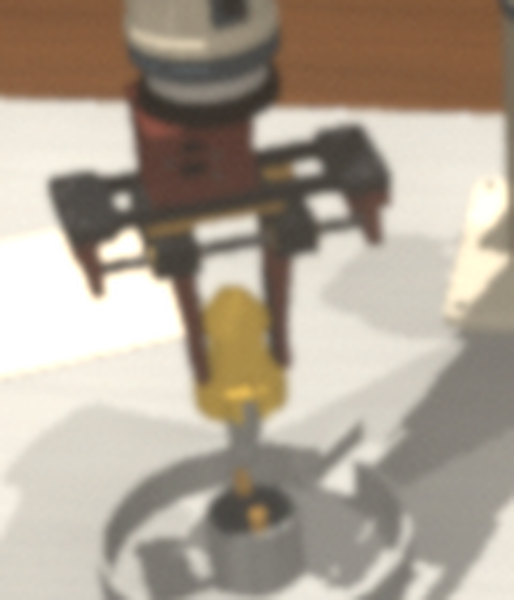

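```bash
python3 -m crank '[[[0.02,0.2,-0.03,0,0,0,-1],[0,0.25,0,0,0,0,-1],[0,0.2,0,0,0,0,-1],[0,0.15,0,0,0,0,-1],[0,0.1,0,0,0,0,-1],[0,0,0,0,0,0,-1]]]'
python3 st.py 555 -154.8 205 115
python3 -m crank '[[[0,0.08,0,0,0,0,-1],[0,0.06,0,0,0,0,-1],[0,0.04,0,0,0,0,-1],[0,0,0,0,0,0,-1]]]'
python3 st.py 555 -154.8 198 115
```

```text
time: 11.9
eef_pos: [555.1, -155.5, 214.7]
orientation: [0.691, -0.69, -0.152, 0.153]
wrist_force: [-0.0, 1.1, -1.9]
opening: 38.0
t 11.9 tcp [ 555.1 -155.5  214.7] jawaz 114.99 ydir [-1.5e-03  5.0e-04 -1.0e+00] F [-0.   1.1 -1.9] Tq [ 0.06 -0.11  0.04] open 38.0 j [-0.29  0.37  1.75  0.    1.02 -2.3 ]
units [0.005 0.194 0.014]
ry units -0.0
time: 12.3
eef_pos: [555.4, -155.6, 206.5]
orientation: [0.69, -0.69, -0.153, 0.153]
wrist_force: [-0.8, 0.1, -2.5]
opening: 38.0
t 12.3 tcp [ 555.4 -155.6  206.5] jawaz 115.0 ydir [-2.e-04  1.e-04 -1.e+00] F [-0.8  0.1 -2.5] Tq [ 0.1  -0.1   0.06] open 38.0 j [-0.29  0.38  1.76 -0.    1.   -2.3 ]
units [-0.001  0.17   0.019]
ry units -0.0
```

```bash
python3 -m crank '[[[0,0.06,0,0,0,0,-1],[0,0.06,0,0,0,0,-1],[0,0.05,0,0,0,0,-1],[0,0,0,0,0,0,-1]]]'
python3 st.py
python3 -m crank '[[[0,0.04,0,0,0,0,-1],[0,0.02,0,0,0,0,-1],[0,0,0,0,0,0,-1]]]'
python3 st.py
```

```text
time: 12.7
eef_pos: [555.2, -155.6, 197.7]
orientation: [0.69, -0.69, -0.153, 0.153]
wrist_force: [0.4, 0.1, -2.0]
opening: 38.3
t 12.7 tcp [ 555.2 -155.6  197.7] jawaz 115.0 ydir [-8.e-04  2.e-04 -1.e+00] F [ 0.4  0.1 -2. ] Tq [ 0.12 -0.17  0.  ] open 38.3 j [-0.29  0.39  1.76 -0.    0.98 -2.3 ]
time: 13.0
eef_pos: [555.3, -155.4, 195.0]
orientation: [0.691, -0.69, -0.153, 0.153]
wrist_force: [-0.6, 0.7, -1.9]
opening: 38.1
t 13.0 tcp [ 555.3 -155.4  195. ] jawaz 115.0 ydir [-6.e-04  4.e-04 -1.e+00] F [-0.6  0.7 -1.9] Tq [ 0.4   0.02 -0.02] open 38.1 j [-0.29  0.4   1.77  0.    0.98 -2.3 ]
```

```bash
for i in 1 2; do :; done; python3 -m crank '[[[0,0.02,0,0,0,0,-1],[0,0,0,0,0,0,-1]]]' | tail -3
python3 st.py
python3 -m crank '[[[0,0.02,0,0,0,0,-1],[0,0,0,0,0,0,-1]]]' | tail -3
python3 st.py
```

```text
orientation: [0.69, -0.69, -0.153, 0.153]
wrist_force: [-0.5, 1.1, -3.3]
opening: 38.2
t 13.2 tcp [ 555.4 -155.5  194.1] jawaz 115.0 ydir [-3.e-04  2.e-04 -1.e+00] F [-0.5  1.1 -3.3] Tq [0.41 0.   0.02] open 38.2 j [-0.29  0.4   1.77  0.    0.98 -2.3 ]
orientation: [0.69, -0.69, -0.153, 0.153]
wrist_force: [0.6, 1.5, -1.3]
opening: 37.9
t 13.4 tcp [ 555.5 -155.6  193.1] jawaz 115.0 ydir [-1.e-04  2.e-04 -1.e+00] F [ 0.6  1.5 -1.3] Tq [ 0.51 -0.   -0.01] open 37.9 j [-0.29  0.4   1.77  0.    0.97 -2.3 ]
```

```bash
python3 -m crank '[[[0,0,0.016,0,0,0,-1],[0,0.03,0,0,0,0,-1],[0,0,0,0,0,0,-1]]]' | tail -3
python3 st.py
python3 -m crank '[[[0,0.03,0,0,0,0,-1],[0,0,0,0,0,0,-1]]]' | tail -3
python3 st.py
```

```text
orientation: [0.69, -0.69, -0.153, 0.153]
wrist_force: [-0.4, 0.9, -3.5]
opening: 38.0
t 13.7 tcp [ 555.1 -154.8  191.5] jawaz 115.0 ydir [-3.e-04  1.e-04 -1.e+00] F [-0.4  0.9 -3.5] Tq [ 0.42 -0.01  0.  ] open 38.0 j [-0.29  0.4   1.77  0.    0.97 -2.3 ]
orientation: [0.691, -0.69, -0.153, 0.153]
wrist_force: [-0.7, 1.9, -2.4]
opening: 38.4
t 13.9 tcp [ 555.  -154.8  189.9] jawaz 115.0 ydir [-6.e-04  3.e-04 -1.e+00] F [-0.7  1.9 -2.4] Tq [ 0.48  0.04 -0.04] open 38.4 j [-0.29  0.4   1.77  0.    0.97 -2.3 ]
```

```bash
python3 -m crank '[[[0,0.02,0.01,0,0,0,-1],[0,0,0,0,0,0,-1]]]' | tail -3
python3 st.py
python3 - <<'E'
from workcell import capture
from h import *
c=capture("scene");pickle.dump(c,open("sg6.pkl","wb"))
x,y,w,h=215,140,90,110
a=c["frame"][y:y+h,x:x+w,::-1].astype(float);a=np.clip((a-10)*1.5,0,255).astype(np.uint8)
a=cv2.resize(a,(490,600),interpolation=cv2.INTER_LANCZOS4)
cv2.imwrite("pics/g6.png",a)
E
```

```text
orientation: [-0.69, 0.69, 0.153, -0.153]
wrist_force: [-1.2, 1.4, -2.6]
opening: 37.9
t 14.1 tcp [ 555.  -154.5  189.1] jawaz 115.0 ydir [-0. -0. -1.] F [-1.2  1.4 -2.6] Tq [ 0.41 -0.01 -0.01] open 37.9 j [-0.29  0.4   1.77 -0.    0.97 -2.3 ]
```

View pics/g6.png

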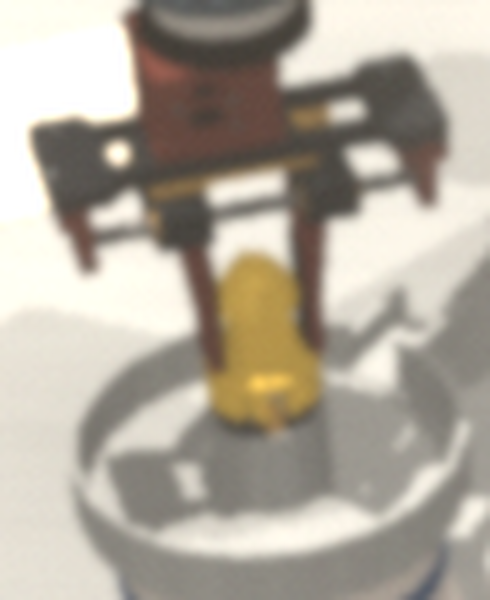

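The picture shows the near brass dog inside the slot at about (275,415), so the slots have dropped over the dogs. I'll press on gently.

```bash
python3 -m crank '[[[0,0.03,0,0,0,0,-1],[0,0,0,0,0,0,-1]]]' 50| tail -3
python3 st.py
python3 -m crank '[[[0,0.03,0,0,0,0,-1],[0,0,0,0,0,0,-1]]]' | tail -3
python3 st.py
```

```text
orientation: [-0.69, 0.69, 0.153, -0.153]
wrist_force: [-0.6, 1.3, -1.5]
opening: 37.7
t 14.35 tcp [ 555.  -154.5  187.7] jawaz 115.0 ydir [ 1.e-04 -1.e-04 -1.e+00] F [-0.6  1.3 -1.5] Tq [ 0.32 -0.03 -0.  ] open 37.7 j [-0.29  0.41  1.77 -0.    0.96 -2.3 ]
orientation: [-0.69, 0.69, 0.153, -0.153]
wrist_force: [0.0, 1.5, -0.5]
opening: 37.8
t 14.55 tcp [ 555.  -154.5  186.1] jawaz 115.0 ydir [-0. -0. -1.] F [ 0.   1.5 -0.5] Tq [ 0.35 -0.03 -0.01] open 37.8 j [-0.29  0.41  1.77 -0.    0.96 -2.3 ]
```

```bash
python3 -m crank '[[[0,0.03,0,0,0,0,-1],[0,0,0,0,0,0,-1]]]' | tail -3
python3 st.py
```

```text
orientation: [0.69, -0.69, -0.153, 0.153]
wrist_force: [-0.0, 0.5, -3.0]
opening: 37.7
t 14.75 tcp [ 554.8 -154.5  184.3] jawaz 115.0 ydir [-4.e-04 -0.e+00 -1.e+00] F [-0.   0.5 -3. ] Tq [ 0.23 -0.11 -0.03] open 37.7 j [-0.29  0.41  1.78 -0.    0.96 -2.3 ]
```

```bash
python3 - <<'E'
from workcell import capture
from h import *
c=capture("scene");pickle.dump(c,open("sg7.pkl","wb"))
x,y,w,h=235,170,55,66
a=c["frame"][y:y+h,x:x+w,::-1].astype(float);a=np.clip((a-10)*1.5,0,255).astype(np.uint8)
a=cv2.resize(a,(500,600),interpolation=cv2.INTER_LANCZOS4)
cv2.imwrite("pics/g7.png",a)
for n in("sg5","sg6","sg7"):
    c=load(n);uv,P=cloud(c,box(230,130,65,110));H=hsv(c)[uv[:,1],uv[:,0]]
    k=(H[:,1]>110)&(H[:,0]>17)&(H[:,0]<30)&(np.hypot(P[:,0]-555,P[:,1]+155)<32);Q=P[k];d=Q[Q[:,2]>100]
    print(n,k.sum(),"z pct",np.percentile(d[:,2],[1,3,10,50,90,97,99]).round(1))
E
```

```text
sg5 400 z pct [222.8 233.  238.7 260.6 293.7 298.  300.1]
sg6 412 z pct [153.9 159.9 164.8 186.9 222.9 227.9 230. ]
sg7 410 z pct [154.2 155.8 161.1 182.9 217.6 223.8 226.6]
```

View pics/g7.png

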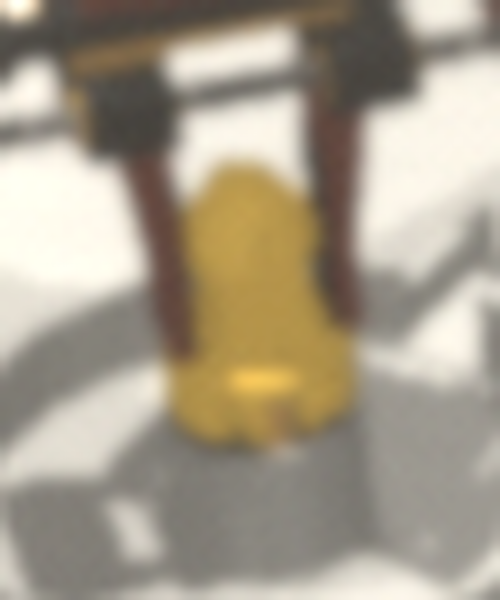

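```bash
python3 -m crank '[[[0,0.03,0,0,0,0,-1],[0,0,0,0,0,0,-1]]]' | tail -3
python3 st.py
python3 -m crank '[[[0,0.02,0,0,0,0,-1],[0,0,0,0,0,0,-1]]]' | tail -3
python3 st.py
```

```text
orientation: [0.69, -0.69, -0.153, 0.153]
wrist_force: [0.2, 0.1, -3.9]
opening: 37.8
t 15.0 tcp [ 554.7 -154.5  182.7] jawaz 115.0 ydir [-7.e-04  0.e+00 -1.e+00] F [ 0.2  0.1 -3.9] Tq [ 0.18 -0.15 -0.04] open 37.8 j [-0.29  0.41  1.78 -0.    0.95 -2.3 ]
orientation: [0.69, -0.69, -0.153, 0.153]
wrist_force: [0.4, -0.3, -3.3]
opening: 37.9
t 15.2 tcp [ 554.9 -154.5  181.9] jawaz 115.0 ydir [-4.e-04  1.e-04 -1.e+00] F [ 0.4 -0.3 -3.3] Tq [ 0.23 -0.09 -0.02] open 37.9 j [-0.29  0.41  1.78 -0.    0.95 -2.3 ]
```

```bash
python3 -m crank '[[[0,0.02,0,0,0,0,-1],[0,0,0,0,0,0,-1]]]' | tail -3
python3 st.py
python3 -m crank '[[[0,0.02,0,0,0,0,-1],[0,0,0,0,0,0,-1]]]' | tail -3
python3 st.py
```

```text
orientation: [-0.69, 0.69, 0.153, -0.153]
wrist_force: [-0.5, -1.2, -2.3]
opening: 37.7
t 15.4 tcp [ 554.9 -154.5  181. ] jawaz 115.0 ydir [-1.e-04 -0.e+00 -1.e+00] F [-0.5 -1.2 -2.3] Tq [ 0.17 -0.08  0.  ] open 37.7 j [-0.29  0.41  1.78 -0.    0.95 -2.3 ]
orientation: [-0.69, 0.69, 0.153, -0.153]
wrist_force: [-0.5, 0.8, 2.4]
opening: 37.9
t 15.6 tcp [ 555.3 -154.5  180.6] jawaz 115.0 ydir [ 8.e-04 -1.e-04 -1.e+00] F [-0.5  0.8  2.4] Tq [ 0.37  0.11 -0.07] open 37.9 j [-0.29  0.41  1.78  0.    0.95 -2.3 ]
```

```bash
python3 - <<'E'
from workcell import capture
from h import *
c=capture("scene");pickle.dump(c,open("sg8.pkl","wb"))
x,y,w,h=235,170,55,66
a=c["frame"][y:y+h,x:x+w,::-1].astype(float);a=np.clip((a-10)*1.5,0,255).astype(np.uint8)
a=cv2.resize(a,(500,600),interpolation=cv2.INTER_LANCZOS4)
cv2.imwrite("pics/g8.png",a)
for n,b,ce in(("scene0",(395,180,65,75),(498.5,271)),("sg3",(395,180,65,75),(498.5,271)),("sg5",(230,130,65,110),(555,-155)),("sg7",(230,130,65,110),(555,-155)),("sg8",(230,130,65,110),(555,-155))):
    c=load(n);uv,P=cloud(c,box(*b));H=hsv(c)[uv[:,1],uv[:,0]]
    k=(H[:,1]>110)&(H[:,0]>17)&(H[:,0]<30)&(np.hypot(P[:,0]-ce[0],P[:,1]-ce[1])<32);d=P[k]
    d=d[d[:,2]>d[:,2].max()-85]
    print(n,k.sum(),"z pct",np.percentile(d[:,2],[1,3,10,50,90,97,99]).round(1))
E
```

```text
scene0 375 z pct [ 62.1  65.4  72.9  89.3 127.3 132.2 133.2]
sg3 362 z pct [ 62.2  64.8  70.8  93.  127.2 131.7 132.9]
sg5 400 z pct [231.2 233.6 240.  261.2 293.8 298.  300.1]
sg7 410 z pct [154.2 155.8 161.1 182.9 217.6 223.8 226.6]
sg8 402 z pct [150.5 152.5 158.9 181.  214.8 220.4 222.4]
```

View pics/g8.png

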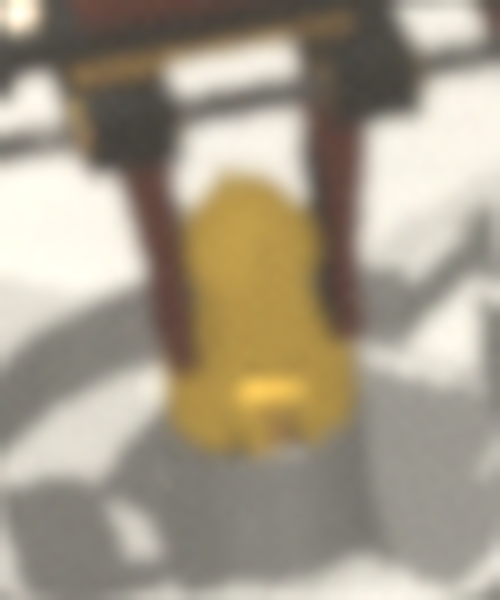

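```bash
python3 -m crank '[[[0,0.02,0,0,0,0,-1],[0,0,0,0,0,0,-1]]]' | tail -3
python3 st.py
python3 -m crank '[[[0,0.01,0,0,0,0,-1],[0,0,0,0,0,0,-1]]]' | tail -3
python3 st.py
```

```text
orientation: [-0.69, 0.691, 0.154, -0.153]
wrist_force: [-1.0, 0.6, 9.2]
opening: 38.0
t 15.85 tcp [ 555.6 -154.6  180.4] jawaz 115.0 ydir [ 1.5e-03 -3.0e-04 -1.0e+00] F [-1.   0.6  9.2] Tq [0.51 0.43 0.  ] open 38.0 j [-0.29  0.42  1.78  0.    0.95 -2.3 ]
orientation: [-0.69, 0.691, 0.154, -0.152]
wrist_force: [-3.1, 1.5, 12.6]
opening: 37.8
t 16.05 tcp [ 555.7 -154.7  180.4] jawaz 115.0 ydir [ 1.8e-03 -5.0e-04 -1.0e+00] F [-3.1  1.5 12.6] Tq [0.6  0.61 0.04] open 37.8 j [-0.29  0.42  1.78  0.    0.95 -2.3 ]
```

```bash
python3 -m crank '[[[0,0.01,0,0,0,0,-1],[0,0,0,0,0,0,-1]]]' | tail -3
python3 st.py
python3 -m crank '[[[0,0.01,0,0,0,0,-1],[0,0,0,0,0,0,-1]]]' | tail -3
python3 st.py
```

```text
orientation: [-0.69, 0.691, 0.154, -0.152]
wrist_force: [-4.5, 2.0, 16.1]
opening: 38.0
t 16.25 tcp [ 555.8 -154.7  180.3] jawaz 115.0 ydir [ 2.1e-03 -6.0e-04 -1.0e+00] F [-4.5  2.  16.1] Tq [0.71 0.72 0.02] open 38.0 j [-0.29  0.42  1.78  0.    0.95 -2.3 ]
orientation: [-0.69, 0.691, 0.154, -0.152]
wrist_force: [-6.3, 1.9, 19.3]
opening: 37.7
t 16.45 tcp [ 555.9 -154.8  180.2] jawaz 115.0 ydir [ 2.5e-03 -7.0e-04 -1.0e+00] F [-6.3  1.9 19.3] Tq [0.81 0.98 0.03] open 37.7 j [-0.29  0.42  1.78  0.    0.95 -2.3 ]
```

```bash
python3 -m crank '[[[0,-0.05,0,0,0,0,-1],[0,0,0,0,0,0,-1]]]' | tail -3
python3 st.py
python3 -m crank '[[[0,-0.03,0,0,0,0,-1],[0,0,0,0,0,0,-1]]]' | tail -3
python3 st.py
python3 -m crank '[[[0,-0.03,0,0,0,0,-1],[0,0,0,0,0,0,-1]]]' | tail -3
python3 st.py
```

```text
orientation: [-0.69, 0.691, 0.153, -0.153]
wrist_force: [-0.1, 0.6, 4.5]
opening: 37.8
t 16.65 tcp [ 555.2 -154.6  180.6] jawaz 115.0 ydir [ 8.e-04 -3.e-04 -1.e+00] F [-0.1  0.6  4.5] Tq [ 0.39  0.1  -0.  ] open 37.8 j [-0.29  0.41  1.78 -0.    0.95 -2.3 ]
orientation: [0.69, -0.69, -0.153, 0.153]
wrist_force: [0.8, 0.2, -1.5]
opening: 37.7
t 16.85 tcp [ 554.8 -154.5  181.2] jawaz 115.0 ydir [-6.e-04  0.e+00 -1.e+00] F [ 0.8  0.2 -1.5] Tq [ 0.12 -0.06 -0.02] open 37.7 j [-0.29  0.41  1.78 -0.    0.95 -2.3 ]
orientation: [0.69, -0.69, -0.153, 0.153]
wrist_force: [0.2, -0.5, -5.4]
opening: 37.9
t 17.05 tcp [ 554.8 -154.5  182.7] jawaz 114.99 ydir [-8.e-04  2.e-04 -1.e+00] F [ 0.2 -0.5 -5.4] Tq [ 0.06 -0.25 -0.  ] open 37.9 j [-0.29  0.41  1.78 -0.    0.95 -2.3 ]
```

```bash
python3 -m crank '[[[0,-0.03,0,0,0,0,-1],[0,0,0,0,0,0,-1]]]' | tail -3
python3 st.py
python3 -m crank '[[[0,-0.03,0,0,0,0,-1],[0,0,0,0,0,0,-1]]]' | tail -3
python3 st.py
```

```text
orientation: [0.69, -0.69, -0.153, 0.153]
wrist_force: [-0.2, 0.3, -3.6]
opening: 37.9
t 17.25 tcp [ 554.9 -154.4  184.6] jawaz 115.0 ydir [-4.e-04  2.e-04 -1.e+00] F [-0.2  0.3 -3.6] Tq [ 0.09 -0.1  -0.05] open 37.9 j [-0.29  0.41  1.78  0.    0.96 -2.3 ]
orientation: [0.69, -0.69, -0.153, 0.153]
wrist_force: [0.0, 1.5, 0.4]
opening: 37.8
t 17.45 tcp [ 555.2 -154.4  186.7] jawaz 115.0 ydir [ 5.e-04  2.e-04 -1.e+00] F [0.  1.5 0.4] Tq [ 0.38  0.11 -0.01] open 37.8 j [-0.29  0.41  1.77  0.    0.96 -2.3 ]
```

The force reversed at about TCP z = 185, which is 4 mm above home. That is where the groove should be, so the reamer had clicked in, and this pull test has just backed it out of the detent. Pressing it home again.

```bash
python3 -m crank '[[[0,0.03,0,0,0,0,-1],[0,0.03,0,0,0,0,-1]]]' | tail -3
python3 st.py
python3 -m crank '[[[0,0.03,0,0,0,0,-1],[0,0.03,0,0,0,0,-1],[0,0.02,0,0,0,0,-1],[0,0,0,0,0,0,-1]]]' | tail -3
python3 st.py
```

```text
orientation: [-0.69, 0.69, 0.153, -0.153]
wrist_force: [-0.8, 1.4, -0.9]
opening: 37.9
t 17.65 tcp [ 555.2 -154.4  183.6] jawaz 115.0 ydir [ 8.e-04 -0.e+00 -1.e+00] F [-0.8  1.4 -0.9] Tq [ 0.32 -0.03 -0.01] open 37.9 j [-0.29  0.41  1.78  0.    0.95 -2.3 ]
orientation: [-0.69, 0.691, 0.154, -0.153]
wrist_force: [-3.7, 1.8, 9.8]
opening: 37.5
t 18.05 tcp [ 555.6 -154.7  180.4] jawaz 115.0 ydir [ 1.4e-03 -3.0e-04 -1.0e+00] F [-3.7  1.8  9.8] Tq [0.56 0.43 0.06] open 37.5 j [-0.29  0.42  1.78  0.    0.95 -2.3 ]
```

```bash
python3 -m crank '[[[0,-0.012,0,0,0,0,-1],[0,0,0,0,0.3,0,-1],[0,0,0,0,0.5,0,-1],[0,0,0,0,0.5,0,-1],[0,0,0,0,0.5,0,-1]]]' | tail -3
python3 st.py
python3 -m crank '[[[0,0,0,0,0.6,0,-1],[0,0,0,0,0.6,0,-1],[0,0,0,0,0.6,0,-1],[0,0,0,0,0.6,0,-1],[0,0,0,0,0.6,0,-1]]]' | tail -3
python3 st.py 555 -154.8 180.6 67.7
```

```text
orientation: [-0.701, 0.702, 0.087, -0.086]
wrist_force: [-1.5, -0.9, 6.3]
opening: 37.5
t 18.55 tcp [ 555.5 -155.   180.6] jawaz 104.11 ydir [ 0.0012 -0.0011 -1.    ] F [-1.5 -0.9  6.3] Tq [0.15 0.23 0.2 ] open 37.5 j [-0.29  0.42  1.78 -0.    0.95 -2.11]
orientation: [-0.706, 0.707, -0.023, 0.025]
wrist_force: [-0.6, -2.6, 5.2]
opening: 37.8
t 19.05 tcp [ 555.7 -155.3  180.6] jawaz 86.09 ydir [ 0.0019 -0.0017 -1.    ] F [-0.6 -2.6  5.2] Tq [-0.13  0.05  0.23] open 37.8 j [-0.29  0.42  1.78 -0.    0.95 -1.79]
units [-0.016  0.001  0.01 ]
ry units 3.06
```

```bash
python3 -m crank '[[[-0.012,0,0.008,0,0.6,0,-1],[0,0,0,0,0.6,0,-1],[0,0,0,0,0.6,0,-1],[0,0,0,0,0.6,0,-1],[0,0,0,0,0.5,0,-1],[0,0,0,0,0.16,0,-1],[0,0,0,0,0,0,-1]]]' | tail -3
python3 st.py 555 -154.8 180.6 67.7
python3 - <<'E'
from workcell import capture
from h import *
c=capture("scene");pickle.dump(c,open("sg9.pkl","wb"))
x,y,w,h=235,170,60,72
a=c["frame"][y:y+h,x:x+w,::-1].astype(float);a=np.clip((a-10)*1.5,0,255).astype(np.uint8)
a=cv2.resize(a,(500,600),interpolation=cv2.INTER_LANCZOS4)
cv2.imwrite("pics/g9.png",a)
E
```

```text
orientation: [-0.693, 0.695, -0.134, 0.137]
wrist_force: [-0.1, -5.6, 4.3]
opening: 37.5
t 19.75 tcp [ 555.7 -155.4  180.7] jawaz 67.88 ydir [ 0.003  -0.0026 -1.    ] F [-0.1 -5.6  4.3] Tq [-0.86 -0.19  0.19] open 37.5 j [-0.29  0.41  1.78 -0.    0.95 -1.48]
units [-0.017  0.003  0.006]
ry units 0.03
```

View pics/g9.png

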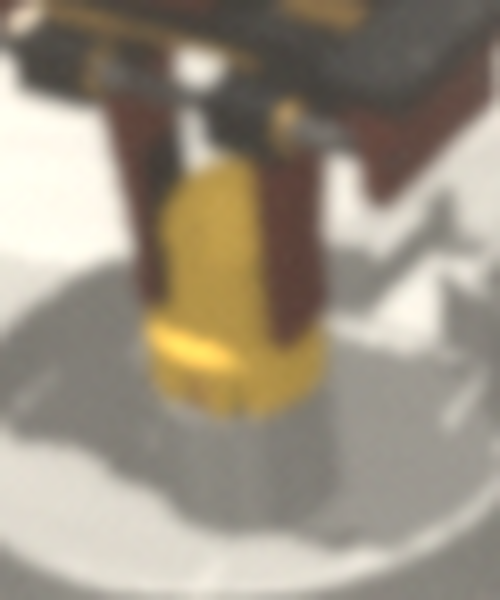

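```bash
python3 -m crank '[[[0.006,-0.005,-0.014,0,0,0,-1],[0,0,0,0,0,0,-1],[0,0,0,0,0,0,-1]]]' 20 | tail -3
python3 st.py
python3 -m crank '[[[0,0,0,0,0,0,0.5],[0,0,0,0,0,0,0.5],[0,0,0,0,0,0,0.7],[0,0,0,0,0,0,1],[0,0,0,0,0,0,1],[0,0,0,0,0,0,1]]]' | tail -3
python3 st.py 555 -154.8 290 67.7
```

```text
orientation: [-0.694, 0.694, -0.135, 0.137]
wrist_force: [2.2, -3.9, 4.9]
opening: 38.4
t 20.1 tcp [ 555.4 -155.3  180.6] jawaz 67.85 ydir [ 0.0021 -0.001  -1.    ] F [ 2.2 -3.9  4.9] Tq [-0.5  -0.59  0.09] open 38.4 j [-0.29  0.41  1.78 -0.    0.95 -1.48]
orientation: [0.694, -0.694, 0.136, -0.136]
wrist_force: [-0.1, 0.3, 0.2]
opening: 83.4
t 20.7 tcp [ 554.2 -154.7  179.8] jawaz 67.85 ydir [-6.e-04  2.e-04 -1.e+00] F [-0.1  0.3  0.2] Tq [ 0.03 -0.13  0.02] open 83.4 j [-0.29  0.42  1.78  0.    0.95 -1.48]
units [ 0.014 -2.204  0.003]
ry units 0.02
```

```bash
python3 -m crank '[[[0,-0.4,0,0,0,0,1],[0,-0.8,0,0,0,0,1],[0,-0.8,0,0,0,0,1],[0,-0.4,0,0,0,0,1],[-0.3,0,0.7,0,0,0,1],[-0.35,0,0.85,0,0,0,1],[-0.35,0,0.85,0,0,0,1],[-0.35,0,0.85,0,0,0,1]]]' | tail -3
python3 -m crank '[[[-0.35,0,0.85,0,0,0,1],[-0.2,0,0.5,0,0,0,1],[0,0,0,0,0,0,1]]]' | tail -3
python3 st.py
python3 - <<'E'
from workcell import capture
from h import *
o=[]
for n,(x,y,w,h) in(("top",(362,215,70,70)),("scene",(230,185,70,70))):
    c=capture(n);pickle.dump(c,open("e_"+n+".pkl","wb"))
    a=c["frame"][y:y+h,x:x+w,::-1].astype(float);a=np.clip((a-30)*1.5,0,255).astype(np.uint8)
    o.append(cv2.resize(a,(400,400),interpolation=cv2.INTER_CUBIC))
cv2.imwrite("pics/e1.png",np.hstack(o))
cv2.imwrite("pics/e0.png",load("e_top")["frame"][:,:,::-1])
E
```

```text
orientation: [0.694, -0.694, 0.136, -0.136]
wrist_force: [0.6, -0.0, -0.3]
opening: 87.8
orientation: [0.694, -0.694, 0.135, -0.134]
wrist_force: [-0.7, -0.7, 0.2]
opening: 87.9
t 21.8 tcp [552.9  97.  300. ] jawaz 68.07 ydir [-1.e-04  6.e-04 -1.e+00] F [-0.7 -0.7  0.2] Tq [ 0.   -0.07 -0.02] open 87.9 j [ 0.15  0.25  1.71  0.    1.18 -1.04]
```

View pics/e1.png

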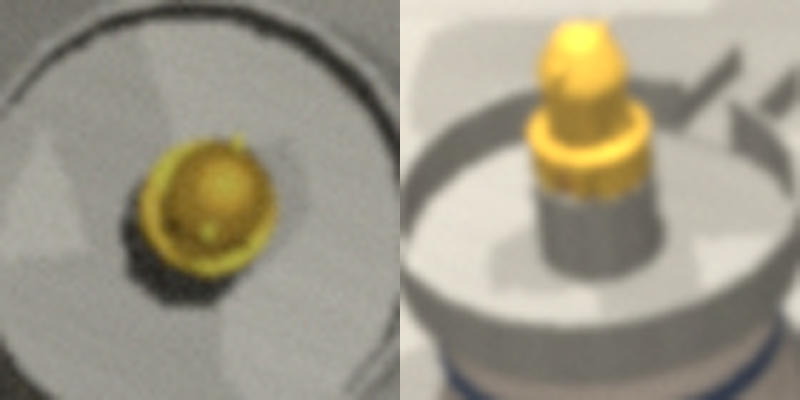

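View pics/e0.png

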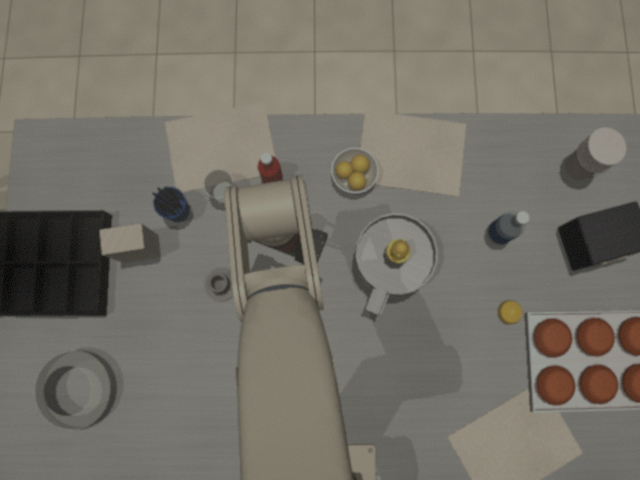

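```bash
python3 - <<'E'
from h import *
c=load("e_top");H=hsv(c).astype(int)
x,y=385,235
print("H");print(H[y:y+30,x:x+28,0]);
m=H[...,1]>90
print("V");print(H[y:y+30,x:x+28,2])
E
```

```text
H
[[26 26 30 26 26 21 20 26 25 23 30 25 26 23 26 30 26 15 26 30 26 23 25 26
  19 21 20 30]
 [30 26 30 26 25 23 25 21 20 26 23 26 26 23 26 21 23 26 30 26 30 30 23 25
  26 26 26 23]
 [21 26 23 23 23 30 21 34 25 19 26 23 30 20 23 26 19 27 28 28 30 26 30 21
  19 26 26 26]
 [30 19 26 23 19 26 25 26 26 25 25 26 26 24 26 20 27 25 28 28 28 19 25 25
  21 20 23 26]
 [23 21 20 17 26 26 23 27 25 26 25 25 24 24 22 22 22 26 26 28 28 27 19 35
  26 30 30 23]
 [17 25 30 25 30 22 25 27 27 27 26 25 25 23 23 21 22 25 27 27 26 27 20 30
  30 26 26 19]
 [23 25 19 17 25 25 27 27 28 27 25 23 23 22 22 21 22 23 26 24 24 24 21 26
  34 26 25 30]
 [25 25 25 25 27 26 28 28 26 24 24 21 22 21 22 22 22 22 23 22 21 20 22 30
  26 21 20 26]
 [26 21 27 25 26 28 28 27 25 22 22 22 22 21 22 22 22 22 22 21 21 21 20 22
  23 35 26 26]
 [30 25 24 26 28 29 28 26 23 21 22 22 22 22 22 23 24 23 22 22 21 22 23 21
  25 26 26 26]
 [25 20 25 24 27 28 27 25 22 21 21 21 21 23 23 23 24 25 22 22 22 22 21 21
  26 19 26 23]
 [30 24 23 25 27 28 26 23 22 22 22 22 23 23 24 25 26 25 24 23 22 22 21 21
  23 25 23 30]
 [21 23 22 24 26 27 25 23 21 2
[... 4385 characters left out ...]
 59  60  62  64  83 109 126 126 118 110 107 107 109 107 109 114 120 128
  136 137 139 133 130 128 131 133 139 139]
 [ 65  58  64  64  66  86 106 118 118 116 115 117 122 124 123 129 136 141
  143 139 130 124 127 130 133 139 138 138]
 [ 69  64  62  58  63  68  80  93 106 109 116 125 131 137 137 138 138 136
  129 120 114 124 131 136 140 142 143 142]
 [ 70  63  60  58  57  59  67  70  75  88  96 107 120 127 127 120 115 109
  105 106 114 126 136 140 140 144 142 141]
 [ 82  70  64  64  59  60  65  62  64  67  73  83  92  93  98  89  84  84
   99 116 123 135 139 142 143 144 146 143]
 [101  88  75  66  59  58  61  65  62  65  61  66  65  68  72  71  70  88
  109 128 137 138 139 141 142 142 141 142]]
```

```bash
python3 - <<'E'
from h import *
c=load("e_top");H=hsv(c).astype(float)
def cen(x0,x1,y0,y1,f):
    v,u=np.mgrid[y0:y1+1,x0:x1+1];w=np.clip(f(H[y0:y1+1,x0:x1+1]),0,None);return (u*w).sum()/w.sum(),(v*w).sum()/w.sum()
up=cen(401,406,236,241,lambda h:(h[...,0]-24)*(h[...,1]>60));lo=cen(396,400,252,258,lambda h:h[...,0]-22.5)
print(up,lo,hsv(c)[236:242,400:408,1])
for zu,zl in((205,205),(210,205),(215,205),(210,210),(205,210)):
    A=onz(c,[up],zu)[0];B=onz(c,[lo],zl)[0];d=A-B;print(zu,zl,A.round(1),B.round(1),np.hypot(*d[:2]).round(1),np.degrees(np.arctan2(d[1],d[0])).round(1))
for p in(up,lo):
    u,v=int(round(p[0])),int(round(p[1]));m=box(u-1,v-1,3,3);print(cloud(c,m)[1].round(1)[:, :].mean(0))
# same for stand at start
c=load("top0");H=hsv(c).astype(float)
up=cen(212,218,269,274,lambda h:(h[...,0]-24)*(h[...,1]>60));lo=cen(205,212,284,291,lambda h:h[...,0]-25)
for z in(115,120):
    A=onz(c,[up],z)[0];B=onz(c,[lo],z)[0];d=A-B;print("stand",up,lo,A.round(1),B.round(1),np.hypot(*d[:2]).round(1),np.degrees(np.arctan2(d[1],d[0])).round(1))
s=load("e_scene");x,y,w,h=244,183,32,40
a=s["frame"][y:y+h,x:x+w,::-1].astype(float);a=np.clip((a-60)*1.3,0,255).astype(np.uint8)
cv2.imwrite("pics/e2.png",cv2.resize(a,(480,600),interpolation=cv2.INTER_NEAREST))
E
```

```text
(np.float64(403.2352941176471), np.float64(239.64705882352942)) (np.float64(398.06060606060606), np.float64(255.27272727272728)) [[ 13  15  15  13  15  13  13  17]
 [ 15  14  20  23  22  13  15  11]
 [ 23  20  40  52  43  22  15  11]
 [ 51  51  70  91  65  28  17  15]
 [108 104 113 111  82  40  19  17]
 [132 137 134 124 104  73  32  20]]
205 205 [ 573.4 -163.   205. ] [ 538.8 -150.6  205. ] 36.8 -19.7
210 205 [ 572.6 -162.4  210. ] [ 538.8 -150.6  205. ] 35.7 -19.2
215 205 [ 571.7 -161.7  215. ] [ 538.8 -150.6  205. ] 34.7 -18.6
210 210 [ 572.6 -162.4  210. ] [ 538.1 -150.   210. ] 36.6 -19.7
205 210 [ 573.4 -163.   205. ] [ 538.1 -150.   210. ] 37.7 -20.3
[ 573.31111111 -162.96666667  201.27777778]
[ 538.41111111 -149.65555556  211.85555556]
stand (np.float64(214.85714285714286), np.float64(271.2857142857143)) (np.float64(208.33333333333334), np.float64(288.0952380952381)) [517.  266.6 115. ] [477.7 280.9 115. ] 41.8 -20.1
stand (np.float64(214.85714285714286), np.float64(271.2857142857143)) (np.float64(208.33333333333334), np.float64(288.0952380952381)) [516.4 265.7 120. ] [477.3 279.9 120. ] 41.6 -20.1
```

View pics/e2.png

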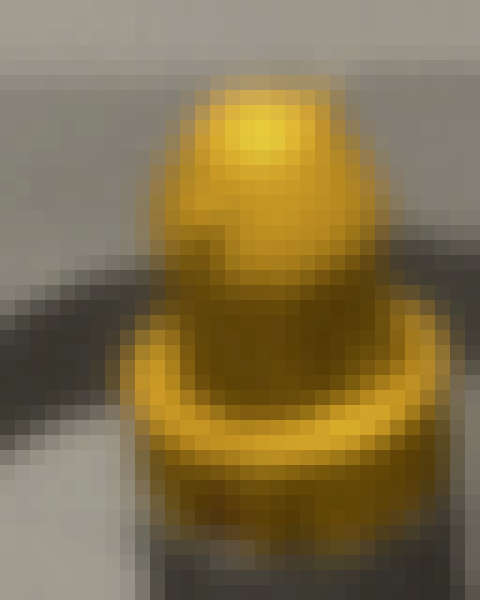

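The reamer is seated on the hub. In the top view its fins are at about (403,239) and (398,255), which puts the fin line at −20 to −21°, against −22.2° for the spout line. There is time to spare, so I'll check that it is home, then regrip and nudge it about 2° clockwise.

```bash
python3 - <<'E'
from h import *
for n in("sg8","e_scene"):
    c=load(n);uv,P=cloud(c,box(230,130,65,110));H=hsv(c)[uv[:,1],uv[:,0]]
    k=(H[:,1]>110)&(H[:,0]>17)&(H[:,0]<30)&(np.hypot(P[:,0]-555,P[:,1]+155)<32);d=P[k];d=d[d[:,2]>d[:,2].max()-85]
    print(n,k.sum(),np.percentile(d[:,2],[1,10,50,90,97,99]).round(1))
    k=(P[:,2]>165)&(P[:,2]<177)&(np.hypot(P[:,0]-555,P[:,1]+155)<32);print("collar top",P[k].mean(0).round(1))
c=load("e_top");uv,P=cloud(c,box(380,230,40,40));k=np.hypot(P[:,0]-555,P[:,1]+155)<40;d=P[k]
print("top cam dome top",np.percentile(d[:,2],[97,99]).round(1)); k=(d[:,2]>215);print(d[k].mean(0).round(1))
E
python3 st.py 555 -154.8 290 67.85
```

```text
sg8 402 [150.5 158.9 181.  214.8 220.4 222.4]
collar top [ 568.1 -148.1  171. ]
e_scene 439 [152.3 160.7 177.2 216.1 221.5 223.1]
collar top [ 564.3 -149.6  170.3]
top cam dome top [223.3 225.5]
[ 553.3 -155.   220.4]
t 21.9 tcp [553.   94.2 299.9] jawaz 67.93 ydir [-3.e-04 -5.e-04 -1.e+00] F [-0.2 -0.1  0.3] Tq [ 0.06 -0.18 -0.02] open 87.8 j [ 0.15  0.25  1.71 -0.    1.18 -1.04]
units [ 1.908  0.2   -4.6  ]
ry units 0.01
```

```bash
python3 -m crank '[[[0.2,0,-0.5,0,0,0,1],[0.35,0,-0.84,0,0,0,1],[0.35,0,-0.84,0,0,0,1],[0.35,0,-0.84,0,0,0,1],[0.35,0,-0.84,0,0,0,1],[0.23,0,-0.55,0,0,0,1],[0.08,0,-0.19,0,0,0,1],[0,0,0,0,0,0,1]]]' | tail -3
python3 st.py 554.8 -154.8 181.5 67.85
```

```text
orientation: [-0.694, 0.694, -0.137, 0.137]
wrist_force: [0.5, -0.7, 0.1]
opening: 87.8
t 22.7 tcp [ 554.3 -157.2  299.9] jawaz 67.62 ydir [-4.e-04  1.e-04 -1.e+00] F [ 0.5 -0.7  0.1] Tq [ 0.   -0.14 -0.  ] open 87.8 j [-0.3   0.28  1.67 -0.    1.19 -1.48]
units [-0.007  2.367  0.048]
ry units -0.04
```

```bash
python3 -m crank '[[[-0.007,0.4,0.048,0,0,0,1],[0,0.7,0,0,0,0,1],[0,0.6,0,0,0,0,1],[0,0.4,0,0,0,0,1],[0,0.2,0,0,0,0,1],[0,0.06,0,0,0,0,1],[0,0,0,0,0,0,1]]]' | tail -3
python3 st.py 554.8 -154.8 181.2 67.85
```

```text
orientation: [0.694, -0.694, 0.136, -0.136]
wrist_force: [-0.0, 0.0, -0.0]
opening: 87.6
t 23.4 tcp [ 555.8 -152.2  182.4] jawaz 67.86 ydir [ 4.e-04  0.e+00 -1.e+00] F [-0.  0. -0.] Tq [ 0.01 -0.17  0.  ] open 87.6 j [-0.29  0.41  1.78  0.    0.95 -1.47]
units [ 0.001  0.024 -0.056]
ry units 0.0
```

```bash
python3 -m crank '[[[0,0.02,-0.054,0,0,0,1],[0,0,0,0,0,0,-1],[0,0,0,0,0,0,-1],[0,0,0,0,0,0,-1],[0,0,0,0,0,0,-1],[0,0,0,0,0,0,-1],[0,0,0,0,0,0,-1],[0,0,0,0,0,0,-1]]]' 15 | tail -3
python3 st.py 554.8 -154.8 181.2 67.85
python3 -m crank '[[[0,0,0,0,0,0,-1],[0,0,0,0,0,0,-1],[0,0,0,0,0,0,-1]]]' 30 | tail -3
python3 st.py 554.8 -154.8 181.2 67.85
```

```text
orientation: [-0.694, 0.694, -0.136, 0.136]
wrist_force: [0.5, -0.9, 0.2]
opening: 39.1
t 24.2 tcp [ 554.5 -155.4  181.1] jawaz 67.85 ydir [-0.e+00 -5.e-04 -1.e+00] F [ 0.5 -0.9  0.2] Tq [-0.19 -0.1   0.04] open 39.1 j [-0.29  0.41  1.78 -0.    0.95 -1.48]
units [ 0.002 -0.003  0.013]
ry units -0.0
orientation: [-0.694, 0.694, -0.136, 0.136]
wrist_force: [-0.1, -2.3, 0.2]
opening: 38.6
t 24.5 tcp [ 554.5 -155.3  181.1] jawaz 67.84 ydir [ 1.e-04 -3.e-04 -1.e+00] F [-0.1 -2.3  0.2] Tq [-0.31 -0.05  0.06] open 38.6 j [-0.29  0.41  1.78 -0.    0.95 -1.48]
units [ 0.002 -0.002  0.012]
ry units -0.0
```

```bash
python3 -m crank '[[[0,0.01,0,0,0.12,0,-1],[0,0,0,0,0.12,0,-1],[0,0,0,0,0.1,0,-1],[0,0,0,0,0,0,-1]]]' 35 | tail -3
python3 st.py
python3 -m crank '[[[0,0,0,0,0,0,0.5],[0,0,0,0,0,0,0.5],[0,0,0,0,0,0,0.7],[0,0,0,0,0,0,1],[0,0,0,0,0,0,1],[0,0,0,0,0,0,1]]]' | tail -3
python3 -m crank '[[[0,-0.4,0,0,0,0,1],[0,-0.8,0,0,0,0,1],[0,-0.8,0,0,0,0,1],[0,-0.4,0,0,0,0,1],[-0.3,0,0.7,0,0,0,1],[-0.35,0,0.85,0,0,0,1],[-0.35,0,0.85,0,0,0,1],[-0.35,0,0.85,0,0,0,1]]]' | tail -3
python3 -m crank '[[[-0.35,0,0.85,0,0,0,1],[-0.2,0,0.5,0,0,0,1],[0,0,0,0,0,0,1]]]' | tail -3
python3 st.py
python3 - <<'E'
from workcell import capture
from h import *
o=[]
for n,(x,y,w,h) in(("top",(362,215,70,70)),("scene",(230,185,70,70))):
    c=capture(n);pickle.dump(c,open("f_"+n+".pkl","wb"))
    a=c["frame"][y:y+h,x:x+w,::-1].astype(float);a=np.clip((a-30)*1.5,0,255).astype(np.uint8)
    o.append(cv2.resize(a,(400,400),interpolation=cv2.INTER_CUBIC))
cv2.imwrite("pics/f1.png",np.hstack(o));cv2.imwrite("pics/f0.png",load("f_scene")["frame"][:,:,::-1])
for pre in("e_","f_"):
    c=load(pre+"top");H=hsv(c).astype(float)
    def cen(x0,x1,y0,y1,f):
        v,u=np.mgrid[y0:y1+1,x0:x1+1];w=np.clip(f(H[y0:y1+1,x0:x1+1]),0,None);return (u*w).sum()/w.sum(),(v*w).sum()/w.sum()
    up=cen(401,407,236,241,lambda h:(h[...,0]-24)*(h[...,1]>60));lo=cen(395,401,252,258,lambda h:h[...,0]-22.8)
    A=onz(c,[up],205)[0];B=onz(c,[lo],210)[0];d=A-B;print(up,lo,np.degrees(np.arctan2(d[1],d[0])).round(1))
    uv,P=cloud(c,box(380,230,40,40));d=P[np.hypot(P[:,0]-555,P[:,1]+155)<40];print("top z",np.percentile(d[:,2],[97,99]).round(1))
    c=load(pre+"scene");uv,P=cloud(c,box(230,130,65,110));d=P[np.hypot(P[:,0]-555,P[:,1]+155)<28];print("scene z",np.percentile(d[:,2],[97,99]).round(1))
E
```

```text
orientation: [-0.691, 0.692, -0.148, 0.149]
wrist_force: [-2.2, -3.8, 5.7]
opening: 38.3
t 24.9 tcp [ 554.7 -155.5  181. ] jawaz 65.76 ydir [ 6.e-04 -6.e-04 -1.e+00] F [-2.2 -3.8  5.7] Tq [-0.53  0.13  0.18] open 38.3 j [-0.29  0.41  1.78 -0.    0.95 -1.44]
orientation: [0.691, -0.691, 0.148, -0.148]
wrist_force: [0.0, 0.5, -0.1]
opening: 83.0
orientation: [0.691, -0.691, 0.148, -0.149]
wrist_force: [0.3, -0.0, 0.4]
opening: 87.7
orientation: [0.692, -0.691, 0.147, -0.147]
wrist_force: [0.0, 0.5, -0.0]
opening: 88.1
t 26.6 tcp [562.   96.7 300.5] jawaz 66.02 ydir [ 1.e-04  7.e-04 -1.e+00] F [ 0.   0.5 -0. ] Tq [ 0.04 -0.15  0.04] open 88.1 j [ 0.15  0.27  1.69  0.    1.19 -1.  ]
(np.float64(403.2352941176471), np.float64(239.64705882352942)) (np.float64(398.07194244604324), np.float64(255.34532374100718)) -20.1
top z [223.3 225.5]
scene z [220.7 222.8]
(np.float64(403.27777777777777), np.float64(239.61111111111111)) (np.float64(397.9239766081871), np.float64(255.25730994152042)) -20.8
top z [223.3 225.6]
scene z [220.1 221.9]
```

View pics/f1.png

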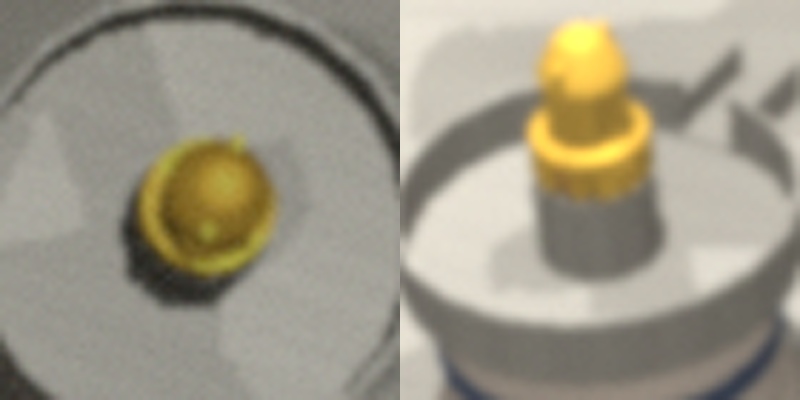

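View pics/f0.png

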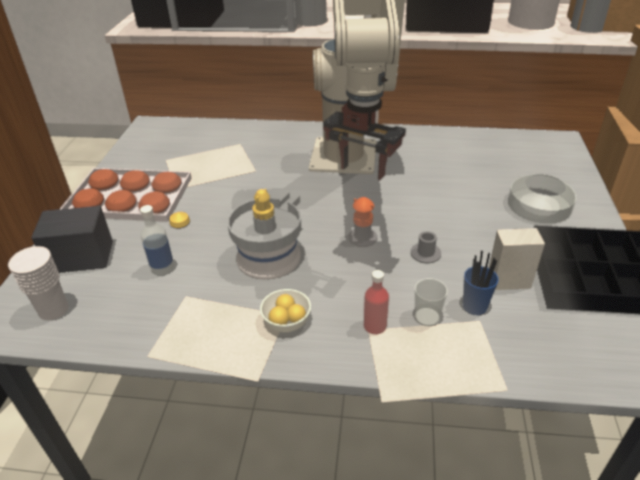

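The seated reamer's fins now measure about −21°, with the spout line at −22.2°. Dome height is unchanged, the arm is clear, and nothing else has moved. Handing in.

```bash
python3 -c "
from workcell import hand_in
print(hand_in())"
```

```text
the job is handed in; nothing more can be done
None
```

I fitted the yellow reamer to the juicer and handed the job in at about 27 s. It is home on the hub with its slots over the dogs and its fins within about 1–2° of the spout line.

**What I did:**
- **Lift and insertion:** I lifted the reamer from its stand and turned it to the dog angle seen in the images, about 47° counter-clockwise of the spout line. It went down with no resistance at the dog tops, and the camera showed a dog inside the slot.
- **Pressing home:** Pressing reached about 20 N and it stopped solid at the expected home height. A pull test found the groove 4 mm above home but drew the reamer just out of it, so I pressed it back.
- **Turning:** I turned it about 47° with the spindle, feeling about 0.2 N m. After releasing I regripped and turned about 2° more, then let go and moved clear.

**Last checks:**
- **Height:** The dome top is at about 225.5 mm against 226 mm expected, so the reamer is home.
- **Fins:** The last measurement was about −21° against −22.2° for the spout. The 2° nudge showed as only 0.7° in the image, so that reading is good to about ±1.5°.
- **Other things:** In the last picture the bystanders and the orange reamer look where they were at the start.

**Did not match the description:**
- **Grip:** The jaws stopped at about 38–39 mm instead of the 26 mm across the flats. They were probably bearing on the dome, but the grip held throughout.
- **Sprung balls:** The push I read at the balls was only a few newtons, against the 7–20 N stated. My readings were 1–2 mm apart, so the peak may have fallen between them.
- **Scene-view dog angle:** A rough reading of the dog's angle in the scene view before the final 2° nudge came out nearer −10 to −15°. I trusted the top view instead.

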